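Clamp a spool tube to the vacuum port

TASK

Lay the loose steel spool tube in the two blue V cradles of the vacuum manifold and slide it along until its flange sits flush against the port's flange. Then swing the hinged clamp ring over both flanges and press it fully shut, and finally swing the red latch up until it stands fully home over the ring's nose. Leave the bottles on the bench standing.

Things in the scene. Friction and masses are not known exactly. Their poses are not given: they have to be found in the camera images.
- manifold: Fixed vacuum manifold: grey base plate 130 x 310 x 12 mm, white housing 98 mm high at y = -42 to -110 mm. Origin on the desk, below the centre of the port flange's face; x across the line, away from the robot, y to the left along the line from the port to the cradles, z up; yaw within 15 degrees. All offsets (x, y) in these texts are in this frame, heights above the desk.
- port_face (a point): Centre of the port flange's face, on the line's axis, 70 mm high (axes as manifold). The flange is 50 mm across, 6 mm thick and faces +y. Below the joint lies the clamp's fixed lower half, open on the tube's side.
- cradle_mid (a point): Point on the line's axis, 70 mm high, midway between the two blue V cradles (each 12 mm wide, at y = 68 and 132 mm, reaching to x = +/-28 mm and about the axis's height; 52 mm free between them for the fingers). It lies at y = 100 mm: a tube laid here with its middle has a 20 mm gap to the port and its flanges clear of the cradles. Middle at y = 80 mm is flush.
- spool_mid (a point): Middle of the loose spool tube, on its axis. Steel tube 160 mm long, 32 mm diameter, with a flange 50 mm diameter and 6 mm thick at each end (both ends alike); about 0.35 kg. Its own y runs along the tube. At the start it lies on the desk at the left, on its two flanges, its axis 25 mm above the desk; knocked sideways it can roll.
- clamp_ring (a joint): Hinge of the upper half of the aluminium clamp ring (outer radius 34 mm, 26 mm wide, centred on y = 0). 0 = fully shut; grows as its nose swings up and back, away from the robot, to 1.6 rad (standing up). Stays where it is left (friction 0.14 N m, 0.2 kg): push it over from behind, then press it down. Its groove takes the flanges only if they are together to within about 2.5 mm.
- ring_hinge (a point): Point on the clamp ring's hinge line: at x = 36 mm, y = 0, 70 mm high; the line runs along y.
- ring_nose (a point): Top of the clamp ring's nose, 20 mm wide along y, 73.5 mm from the hinge line along the ring's chord and 14 mm above it: at x = -37.5 mm, 84 mm above the desk when the ring is shut. Push or press here or on the ring's outside.
- latch (a joint): Hinge of the red latch at the front of the clamp; pivot line along y at x = -47 mm, 52 mm high. 0 = upright against its stop, its hook 2 mm above the shut ring's nose; grows as it leans towards the robot. It stays where it is left (friction 0.08 N m). The hook locks the shut ring; with the ring not fully shut it strikes the nose, so press the ring shut first.
- latch_tab (a point): Centre of the slippery black roller along the latch's top edge, 60 mm from its pivot line: 12 mm diameter, 34 mm long (along y). Push it from the front, away from the robot, with the lowest 10 to 30 mm of the shut fingers; it rises from about 95 to 112 mm above the desk as the latch comes upright.
- white_bottle: Loose white bottle with blue cap, 50 mm diameter, 115 mm high, standing at the right; origin at its underside. Not to be knocked over.
- red_cap_bottle: Loose pale bottle with red cap, 40 mm diameter, 85 mm high, standing at the right; origin at its underside. Not to be knocked over.

How it is judged:
By the outcome, as a careful person would: the job done as asked, in the order asked, and still so for the second after the job is handed in, with the robot touching nothing.
It also fails if it takes over 58 s, if anything falls off the work surface, if the arm or the gripper's body presses on something with over 40 N, if the wrist force passes 120 N, or if a joint passes its speed limit or range.

ROBOT

A 6-joint arm with a two-finger parallel gripper is mounted at the origin on a cart in front of the work surface, level with it; the furniture and walls round the work are solid. World frame = base frame: x ahead of the robot, y to its left, z up, the work surface at z = 0. Lengths are in mm, angles in rad, forces in N, time in s.
With the tool pointing down it reaches from about 300 to 775 mm from the base axis. Payload 14.6 kg.
Tool frame: the origin (TCP) lies midway between the tips of the shut fingers; the grasp point (between the pads) lies manip.grasp_offset behind it (manip.grasp_offset is the distance from the TCP to the grasp point, in mm); z points along the fingers, y is the direction in which the jaws open and shut (so a half turn about z gives the same grasp; the last joint's range is limited). The gripper opens to 94 mm and grips with 3 to 60 N. Pads are 16 mm wide; open, the fingers measure 119 mm over their backs; the gripper's body (75 mm by 177 mm) begins 78 mm behind the grasp point.
Start: joints at [-1.395, 0.3, 1.521, -0, 1.321, -0.067], TCP at [132.225, -533.859, 205.446] pointing down, gripper open.
Joint ranges: [-3.03, 3.03], [-0.79, 2.21], [0.23, 2.52], [-1.04, 4.18], [0, 3.07], [-2.55, 2.55]. Speed limits (rad/s): [2.22, 2.22, 2.57, 3.14, 3.14, 3.14].

INTERFACE

Orientations are given as [roll, pitch, yaw] about the fixed x, y, z axes, in that order (R = Rz(yaw) Ry(pitch) Rx(roll)).
In Python, from cell import monitor, vision, order, manip gives the robot as it stands.
- The arm moves only by the shell command python3 -m jog 'ROWS' [FORCE]. ROWS is JSON, a list of rows, each a list of 7 numbers: the shift along the tool's x, y, z in cm, then the turn, a rotation vector about the tool's x, y, z in rad, then the opening in per cent of the stroke, from 0 (shut) to 100 (fully open). In form: [[tx, ty, tz, rx, ry, rz, jaw], ...]. A call has 1 to 8 rows; each row shifts and turns the commanded pose from where the row before left it, along the tool's axes as they then stand; what a row does not reach is not made up. A row lasts 1/10 s, in which the tool goes at most 50 mm and 8.59 degrees, less where a joint would pass 70% of its speed; a pose out of reach is approached as far as the arm can. A call is refused whole if a number of a shift passes 5 or a number of a turn 0.15, either way. A call with a gripper value outside its range is refused whole. The fingers move at their own pace and stop on an object; FORCE is the grip in N (left out, the last holds). Time passes only in rows, so rows that do not move let the fingers close. It gives the time, the measured TCP pose, the force and the opening at its end, in the units of the state.
- monitor.read_state(): the state, without advancing time (a new reading comes with each control period).
- vision.camera(name): name is "scene" or "top"; returns a dict with "color" (400x640x3 uint8, blue, green, red), "fx", "fy", "cx", "cy" (pixels), "distortion" ([k1, k2, p1, p2, k3] as OpenCV has them; the pictures are not rectified), "cam_to_world" (4x4, takes a point from camera to world coordinates). Camera axes: x right, y down, z forward; pixel columns grow to the right and rows downward; lengths in mm; the calibration is good to about 2 mm. A picture is of the moment at which its call begins. There is no depth.
- order.sign_off(): hands the job in, once; it reports no verdict.
The state is a dict: "clock": time; "joints": joint angles; "qd": joint speeds; "effort": joint torques, N m; "eef_pos": TCP position; "eef_rot": TCP orientation; "wrist_force": force on the tool from outside, world axes, zero at the start; "moment": the same for the moment, N m; "finger_gap": finger opening in mm.
Only numpy, scipy, OpenCV 4.12 (cv2) and the standard library are available. Lean on these libraries where they do the work, as an engineer would, in place of code of your own. Each camera call takes 0.05 s, during which the arm holds its last target.

## Working session

There is one attempt and no reset: what is moved stays moved. The work goes in short steps, Python scripts to look and compute and a shell command to move; the robot and the scene stay as the last step left them, time stands still between calls to the robot, and variables do not carry over. Pictures are saved under pics/ and viewed, and the job is handed in when it is done.

```bash
ls; mkdir -p pics; python3 - <<'E'
from cell import monitor, vision, order, manip
import cv2,numpy as np
print(monitor.read_state()); print(manip.grasp_offset, dir(manip))
for n in("scene","top"):
    c=vision.camera(n); cv2.imwrite(f"pics/{n}0.png",c["color"]); print({k:v for k,v in c.items() if k!="color"})
    np.save(f"pics/{n}0.npy",np.array(c,dtype=object),allow_pickle=True)
E
```

```text
pics
{'clock': 0.0, 'joints': array([-1.39461345e+00,  3.00501510e-01,  1.52157257e+00, -9.52984247e-06,
        1.32072084e+00, -6.66048756e-02]), 'qd': array([ 0.00133017, -0.00115249,  0.00226476,  0.00099774, -0.00047003,
        0.00021703]), 'effort': array([ 1.87913953e-03, -5.31806266e+01, -3.52738452e+01,  7.09070242e-02,
        2.43754894e-02, -1.05588877e-04]), 'eef_pos': array([ 132.17066746, -533.60895337,  204.87325898]), 'eef_rot': array([-3.14039244e+00, -7.08075763e-05,  2.42790078e-01]), 'wrist_force': array([ 0.18824131, -0.06910455,  0.38377663]), 'moment': array([-0.03010871,  0.03608493,  0.0536455 ]), 'finger_gap': 94.03063116852164}
18.8 ['Unreachable', '__class__', '__delattr__', '__dict__', '__dir__', '__doc__', '__eq__', '__format__', '__ge__', '__getattribute__', '__getstate__', '__gt__', '__hash__', '__init__', '__init_subclass__', '__le__', '__lt__', '__module__', '__ne__', '__new__', '__reduce__', '__reduce_ex__', '__repr__', '__setattr__', '__sizeof__', '__str__', '__subclasshook__', '__weakref__', 'grasp_offset']
{'fx': 446.0496084553895, 'fy': 446.0
[... 347 characters left out ...]
515316e-02, -8.46888278e-01, -5.31543408e-01,
         7.03814114e+02],
       [ 0.00000000e+00,  0.00000000e+00,  0.00000000e+00,
         1.00000000e+00]])}
{'fx': 478.9142324320397, 'fy': 478.9142324320397, 'cx': 313.8591345344847, 'cy': 201.9148488815925, 'distortion': array([0.03828919, 0.        , 0.        , 0.        , 0.        ]), 'cam_to_world': array([[-1.99576909e-02, -9.84222577e-01,  1.75805602e-01,
         2.87869038e+02],
       [-9.99800347e-01,  1.94746342e-02, -4.47273384e-03,
        -1.33829361e+01],
       [ 9.78415830e-04, -1.75859768e-01, -9.84414742e-01,
         1.37013465e+03],
       [ 0.00000000e+00,  0.00000000e+00,  0.00000000e+00,
         1.00000000e+00]])}
```

View pics/scene0.png

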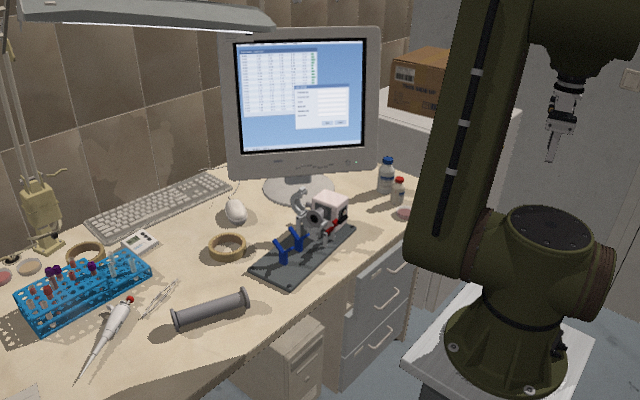

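View pics/top0.png

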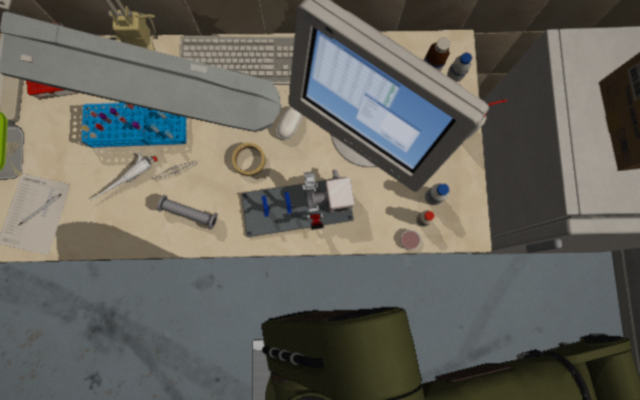

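The top view shows the manifold around (298,205), the spool from (160,202) to (212,220), and the bottles at (438,192) and (426,217). I'll zoom in next.

```bash
cat > h.py <<'E'
import numpy as np,cv2
from scipy.spatial.transform import Rotation as R
def load(p): return np.load(p,allow_pickle=True).item()
def K(c): return np.array([[c["fx"],0,c["cx"]],[0,c["fy"],c["cy"]],[0,0,1]])
def ray(c,u,v):
    p=cv2.undistortPoints(np.array([[[u,v]]],float),K(c),c["distortion"])[0,0]
    T=c["cam_to_world"]; return T[:3,3],T[:3,:3]@np.array([p[0],p[1],1.])
def at(c,u,v,z):
    o,d=ray(c,u,v); return o+d*(z-o[2])/d[2]
def proj(c,P):
    T=np.linalg.inv(c["cam_to_world"]); P=np.atleast_2d(np.asarray(P,float))
    return cv2.projectPoints(P,cv2.Rodrigues(T[:3,:3])[0],T[:3,3],K(c),c["distortion"])[0][:,0]
def crop(c,x0,y0,x1,y1,s,fn):
    cv2.imwrite(fn,cv2.resize(c["color"][y0:y1,x0:x1],None,fx=s,fy=s,interpolation=cv2.INTER_CUBIC))
def tri(c1,p1,c2,p2):
    o1,d1=ray(c1,*p1);o2,d2=ray(c2,*p2)
    t=np.linalg.lstsq(np.c_[d1,-d2],o2-o1,rcond=None)[0]
    a=o1+d1*t[0];b=o2+d2*t[1]; return (a+b)/2,np.linalg.norm(a-b)
E
python3 - <<'E'
from h import *
t=load("pics/top0.npy");s=load("pics/scene0.npy")
crop(t,235,165,365,245,6,"pics/t1.png");crop(t,150,185,225,235,10,"pics/t2.png")
crop(s,240,180,370,295,5,"pics/s1.png");crop(s,160,275,260,340,8,"pics/s2.png")
E
```

```text
(no output)
```

View pics/t1.png

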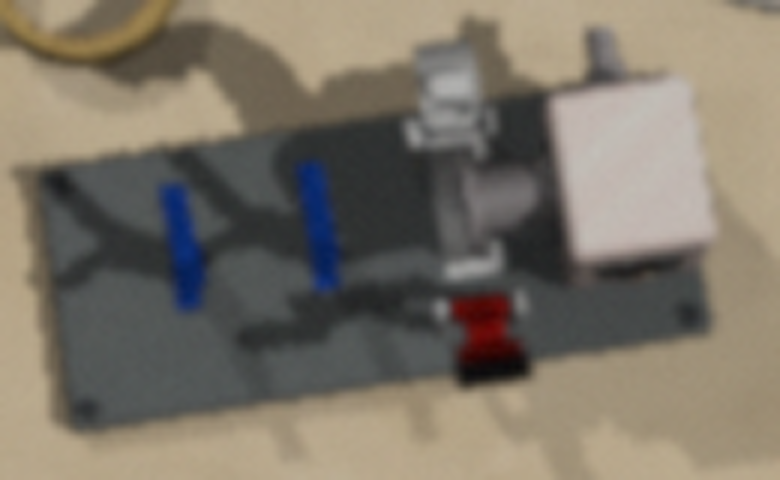

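View pics/t2.png

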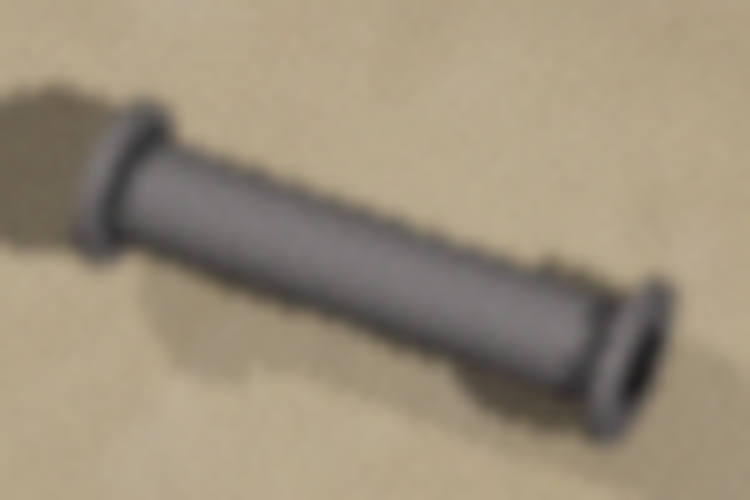

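View pics/s1.png

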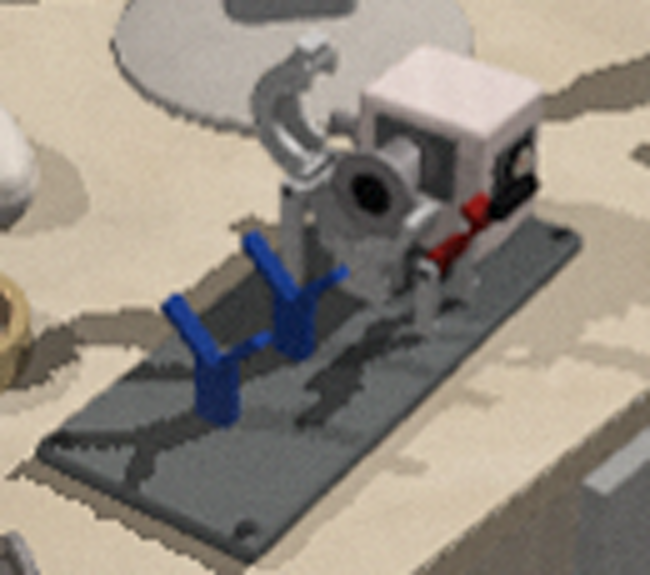

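View pics/s2.png

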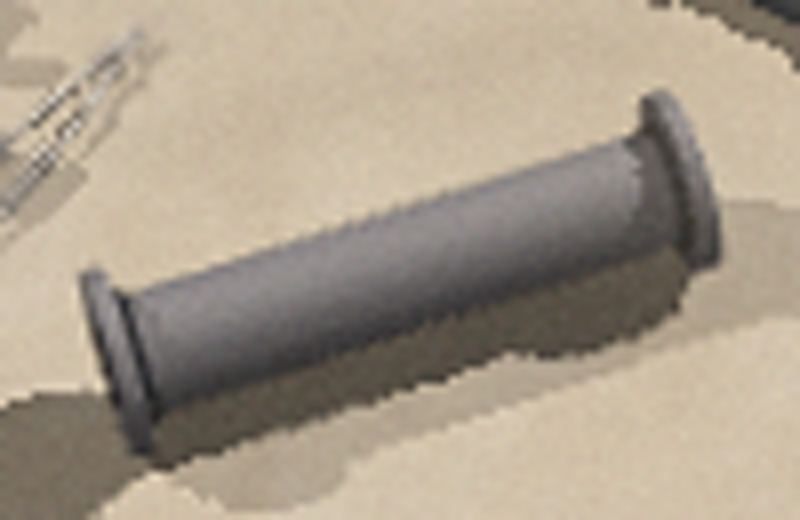

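```bash
cat > fit.py <<'E'
from h import *
from scipy.optimize import least_squares
t=load("pics/top0.npy");s=load("pics/scene0.npy")
T=lambda U,V:((U+.5)/6-.5+235,(V+.5)/6-.5+165)
S=lambda U,V:((U+.5)/5-.5+240,(V+.5)/5-.5+180)
# params X,Y,yaw,plate ymax, ztip, housing x0,x1
def pts(p):
    X,Y,a,ym,zt,h0,h1=p
    O=[(t,T(45,170),(65,ym,12)),(t,T(75,430),(-65,ym,12)),(t,T(708,330),(-65,ym-310,12)),
    (t,T(310,165),(28,68,zt)),(t,T(327,287),(-28,68,zt)),(t,T(172,187),(28,132,zt)),(t,T(190,308),(-28,132,zt)),
    (t,T(548,97),(h1,-42,98)),(t,T(688,78),(h1,-110,98)),(t,T(715,238),(h0,-110,98)),(t,T(568,258),(h0,-42,98)),
    (s,S(250,238),(28,68,zt)),(s,S(343,270),(-28,68,zt)),(s,S(175,300),(28,132,zt)),(s,S(267,338),(-28,132,zt)),
    (s,S(42,450),(65,ym,12)),(s,S(250,558),(-65,ym,12)),(s,S(580,240),(-65,ym-310,12)),(s,S(371,195),(0,0,70)),
    (s,S(368,95),(h1,-42,98)),(s,S(485,140),(h0,-42,98)),(s,S(540,95),(h0,-110,98))]
    c,q=np.cos(a),np.sin(a)
    return [(cam,np.array(uv),np.array([X+c*P[0]-q*P[1],Y+q*P[0]+c*P[1],P[2]])) for cam,uv,P in O]
def res(p): return np.concatenate([proj(c,P)[0]-uv for c,uv,P in pts(p)])
c0=at(t,*T(480,190),70)
r=least_squares(res,[c0[0],c0[1],.1,180,70,-30,30],loss="soft_l1")
if __name__=="__main__":
    print(c0,r.x.round(3)); print(res(r.x).reshape(-1,2).round(1).tolist())
    # spool
    T2=lambda U,V:((U+.5)/10-.5+150,(V+.5)/10-.5+185)
    S2=lambda U,V:((U+.5)/8-.5+160,(V+.5)/8-.5+275)
    # flange outer-rim points at axis height +25 in top: tips of flanges
    def sp(p):
        X,Y,a=p[:3]; u=np.array([-np.sin(a),np.cos(a),0]); n=np.array([np.cos(a),np.sin(a),0]); C=np.array([X,Y,25.])
        z=np.array([0,0,1.])
        L=[(t,T2(130,180),C+77*u,0),(t,T2(630,360),C-77*u,0),(s,S2(118,362),C+77*u,0),(s,S2(682,180),C-77*u,0)]
        return np.concatenate([proj(c,P)[0]-np.array(uv) for c,uv,P,_ in L])
    b=least_squares(sp,[400,200,.3]); print(b.x.round(3),b.fun.round(1))
    # bottles
    print("bottles",at(t,441,192,115),at(t,428,217,85))
    for n,p in dict(port=(0,0,70),roller=(-70,0,95)).items(): pass
E
python3 fit.py
```

```text
[535.91898446 -21.60852421  70.        ] [ 5.27896e+02 -1.37450e+01  1.44000e-01  2.00128e+02  7.19200e+01
 -3.71380e+01  3.63250e+01]
[[-2.3, -0.8], [-1.0, 0.1], [0.8, -0.9], [-0.4, 1.1], [-0.1, 0.5], [-0.3, 1.1], [-0.4, 0.8], [-1.1, 1.1], [0.2, 0.3], [0.5, -0.2], [0.1, 0.6], [0.3, -0.6], [0.5, 0.5], [-0.4, -0.5], [0.4, 0.1], [-2.7, -1.7], [-0.2, -1.9], [0.1, -2.4], [0.6, -0.3], [-1.4, -0.8], [-0.9, -1.2], [1.2, -3.3]]
[ 5.06547e+02  3.40110e+02 -3.63000e-01] [-0.6  0.3 -0.   0.4  0.1 -0.6 -0.1 -0.4]
bottles [ 532.16010176 -358.46820329  115.        ] [ 469.82220574 -327.12819263   85.        ]
```

```bash
cat > ov.py <<'E'
from h import *
def w(p,P):
    X,Y,a=p[:3]; P=np.atleast_2d(np.array(P,float)); c,q=np.cos(a),np.sin(a)
    return np.c_[X+c*P[:,0]-q*P[:,1],Y+q*P[:,0]+c*P[:,1],P[:,2]]
def draw(cam,p,x0,y0,x1,y1,s,fn,ym=200,h=(-37,36),extra=[]):
    im=cv2.resize(cam["color"][y0:y1,x0:x1],None,fx=s,fy=s,interpolation=cv2.INTER_CUBIC)
    def L(P,col=(0,255,0)):
        q=proj(cam,w(p,P)); q=((q-[x0,y0]+.5)*s-.5)
        cv2.polylines(im,[np.round(q*16).astype(np.int32)],False,col,1,cv2.LINE_AA,4)
    R=lambda a,b,c,d,z:[(a,c,z),(b,c,z),(b,d,z),(a,d,z),(a,c,z)]
    L(R(-65,65,ym-310,ym,12)); L(R(-65,65,ym-310,ym,0),(0,160,160)); L(R(h[0],h[1],-110,-42,98))
    th=np.linspace(0,2*np.pi,40)
    L([(25*np.cos(x),0,70+25*np.sin(x)) for x in th],(255,0,255))
    for y in(62,74,126,138): L([(-28,y,70),(0,y,45),(28,y,70)],(0,255,255))
    for e in extra: L(e,(255,255,0))
    cv2.imwrite(fn,im)
E
python3 - <<'E'
from ov import *; from fit import r
t=load("pics/top0.npy");s=load("pics/scene0.npy")
draw(t,r.x,235,165,365,245,6,"pics/t3.png"); draw(s,r.x,240,180,370,295,5,"pics/s3.png")
E
```

```text
(no output)
```

View pics/t3.png

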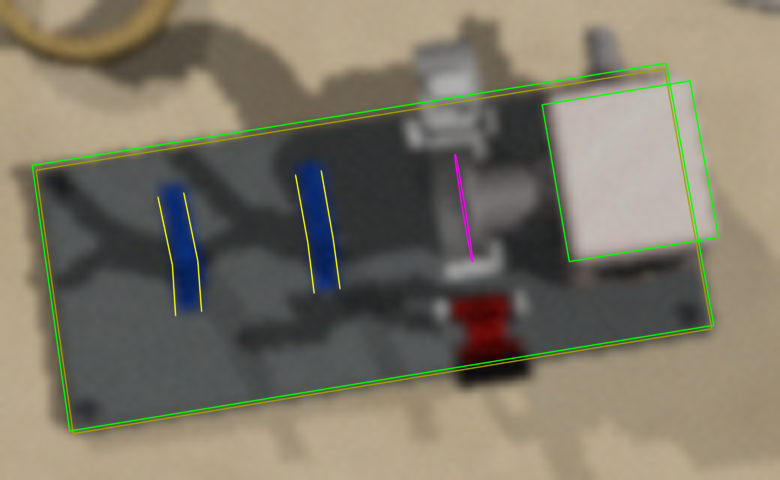

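View pics/s3.png

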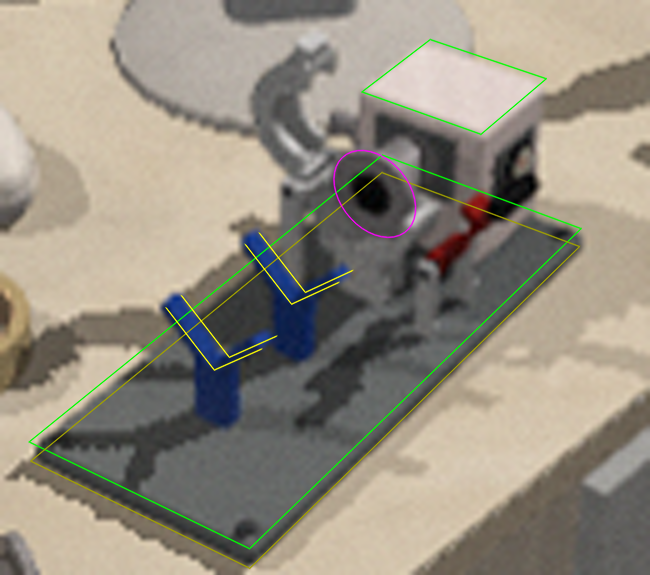

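```bash
cat > fit2.py <<'E'
from h import *
from scipy.optimize import least_squares
t=load("pics/top0.npy");s=load("pics/scene0.npy")
T=lambda U,V:np.array(((U+.5)/6-.5+235,(V+.5)/6-.5+165))
S=lambda U,V:np.array(((U+.5)/5-.5+240,(V+.5)/5-.5+180))
T2=lambda U,V:np.array(((U+.5)/10-.5+150,(V+.5)/10-.5+185))
S2=lambda U,V:np.array(((U+.5)/8-.5+160,(V+.5)/8-.5+275))
def pert(c,d):
    M=np.eye(4); M[:3,:3]=R.from_rotvec(d[3:]).as_matrix(); M[:3,3]=d[:3]
    c=dict(c); c["cam_to_world"]=c["cam_to_world"]@M; return c
def model(p):
    X,Y,a,ym,zt,h0,h1,sx,sy,sa=p[:10]
    ct,cs=pert(t,p[10:16]),pert(s,p[16:22])
    O=[(0,T(44,172),(65,ym,12)),(0,T(75,428),(-65,ym,12)),(0,T(708,328),(-65,ym-310,12)),
    (0,T(310,165),(28,68,zt)),(0,T(327,289),(-28,68,zt)),(0,T(174,186),(28,132,zt)),(0,T(190,309),(-28,132,zt)),
    (0,T(548,97),(h1,-42,98)),(0,T(688,78),(h1,-110,98)),(0,T(715,238),(h0,-110,98)),(0,T(568,258),(h0,-42,98)),
    (1,S(251,238),(28,68,zt)),(1,S(344,270),(-28,68,zt)),(1,S(174,302),(28,132,zt)),(1,S(268,338),(-28,132,zt)),
    (1,S(40,445),(65,ym,12)),(1,S(252,550),(-65,ym,12)),(1,S(580,233),(-65,ym-310,12)),(1,S(370,195),(0,0,70)),
    (1,S(366,95),(h1,-42,98)),(1,S(485,140),(h0,-42,98)),(1,S(541,95),(h0,-110,98)),(1,S(428,48),(h1,-110,98))]
    c,q=np.cos(a),np.sin(a); out=[]
    for k,uv,P in O: out.append(proj((ct,cs)[k],[X+c*P[0]-q*P[1],Y+q*P[0]+c*P[1],P[2]])[0]-uv)
    u=np.array([-np.sin(sa),np.cos(sa),0]);C=np.array([sx,sy,25.])
    for k,uv,P in [(0,T2(128,182),C+77*u),(0,T2(632,358),C-77*u),(1,S2(118,362),C+77*u),(1,S2(682,180),C-77*u)]:
        out.append(proj((ct,cs)[k],P)[0]-uv)
    return np.array(out)
def res(p): return np.r_[model(p).ravel()/.5,p[10:13]/1.5,p[13:16]/.002,p[16:19]/1.5,p[19:22]/.002]
r=least_squares(res,np.r_[528,-14,.14,200,71,-37,36,506,340,-.363,np.zeros(12)],loss="soft_l1",x_scale=np.r_[1,1,.01,1,1,1,1,1,1,.01,[1,1,1,.001,.001,.001]*2])
if __name__=="__main__":
    print(r.x[:10].round(3));print(r.x[10:].round(4)); print(model(r.x).round(1).tolist())
    from ov import *
    draw(pert(t,r.x[10:16]),r.x,235,165,365,245,6,"pics/t4.png",r.x[3],r.x[5:7]); draw(pert(s,r.x[16:22]),r.x,240,180,370,295,5,"pics/s4.png",r.x[3],r.x[5:7])
E
python3 fit2.py
```

```text
[ 5.29828e+02 -1.52890e+01  1.44000e-01  1.97956e+02  7.45000e+01
 -3.75090e+01  3.64860e+01  5.08937e+02  3.38309e+02 -3.58000e-01]
[ 2.803e-01 -1.186e-01 -6.813e-01  7.000e-04  5.000e-04 -1.000e-04
 -1.723e-01 -5.248e-01 -5.962e-01  3.300e-03 -0.000e+00 -2.000e-04]
[[-1.1, -1.6], [-0.0, -0.0], [1.8, -0.9], [-0.2, 0.6], [0.1, -0.3], [-0.5, 0.8], [-0.2, 0.1], [-0.9, 0.7], [0.4, -0.1], [0.7, -0.3], [0.4, 0.4], [0.1, -0.4], [0.2, 0.7], [-0.2, -0.7], [0.1, 0.3], [-1.7, -0.2], [-0.1, 0.1], [0.3, -0.2], [0.7, 0.9], [-1.2, 0.4], [-0.9, -0.0], [1.0, -2.1], [0.1, -0.6], [-0.1, -0.2], [0.2, -0.0], [0.3, 0.1], [-0.2, 0.2]]
```

```bash
cat > mv.py <<'E'
from h import *
from cell import monitor
import sys
def plan(tgt,yaw=None,n=None):
    s=monitor.read_state(); p=s["eef_pos"]; Rm=R.from_euler("xyz",s["eef_rot"]); 
    d=np.array(tgt)-p
    if yaw is None: yaw=s["eef_rot"][2]
    Rt=R.from_euler("xyz",[np.pi,0,yaw]); rv=(Rm.inv()*Rt).as_rotvec()
    print("pos",p.round(1),"rot",s["eef_rot"].round(3),"F",s["wrist_force"].round(1),"gap",round(s["finger_gap"],1),"t",s["clock"])
    print("turn total",rv.round(3)); print("shift cm, before turn",(Rm.inv().apply(d)/10).round(2)," after turn",(Rt.inv().apply(d)/10).round(2))
if __name__=="__main__":
    a=[float(x) for x in sys.argv[1:]]; plan(a[:3],a[3] if len(a)>3 else None)
E
python3 - <<'E'
from h import *
t=load("pics/top0.npy");s=load("pics/scene0.npy")
print(tri(t,(302,98),s,(228,178)),tri(t,(415,187),s,(379,165)))
E
python3 mv.py 508.5 338.7 205 1.212
```

```text
(array([824.00681745,  14.43488945,  85.35726976]), np.float64(18.218194448431145)) (array([ 537.61954451, -294.13536576,  118.7247256 ]), np.float64(19.913606907020053))
pos [ 132.2 -533.6  205. ] rot [-3.141 -0.     0.243] F [-0.5  0.1  0.1] gap 93.9 t 0.1
turn total [-0.001 -0.001 -0.969]
shift cm, before turn [ 57.5  -75.63   0.08]  after turn [94.89  4.6  -0.  ]
```

View pics/s4.png

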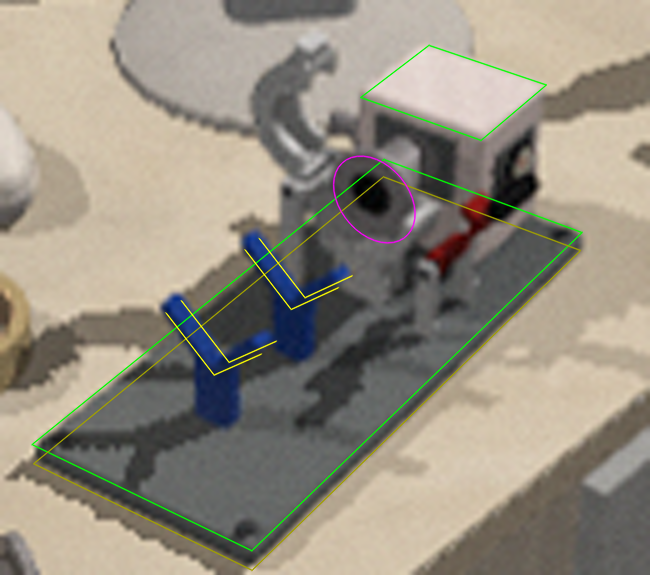

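View pics/t4.png

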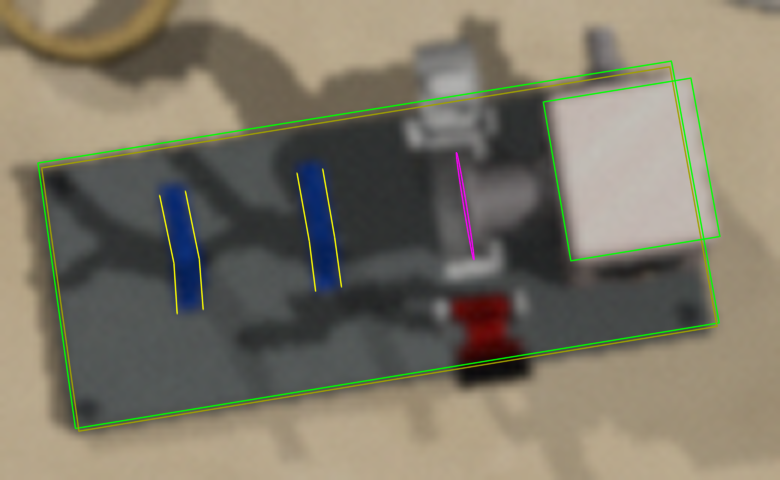

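```bash
python3 -m jog '[[0,0,0,0,0,-0.14,100],[0,0,0,0,0,-0.14,100],[0,0,0,0,0,-0.14,100],[0,0,0,0,0,-0.14,100],[0,0,0,0,0,-0.14,100],[0,0,0,0,0,-0.14,100],[0,0,0,0,0,-0.13,100]]'
python3 -m jog '[[4.8,0.23,0,0,0,0,100],[4.8,0.23,0,0,0,0,100],[4.8,0.23,0,0,0,0,100],[4.8,0.23,0,0,0,0,100],[4.8,0.23,0,0,0,0,100],[4.8,0.23,0,0,0,0,100],[4.8,0.23,0,0,0,0,100],[4.8,0.23,0,0,0,0,100]]'; python3 mv.py 508.5 338.7 205 1.212
```

```text
clock: 0.8
eef_pos: [132.2, -533.7, 205.1]
eef_rot: [-3.141, -0.001, 1.219]
wrist_force: [-0.6, -0.1, 0.2]
finger_gap: 94.5
clock: 1.6
eef_pos: [284.1, -178.8, 205.4]
eef_rot: [3.141, 0.0, 1.212]
wrist_force: [1.2, 0.6, 0.4]
finger_gap: 94.2
pos [ 284.1 -178.8  205.4] rot [3.141 0.    1.212] F [1.2 0.6 0.4] gap 94.2 t 1.6
turn total [0. 0. 0.]
shift cm, before turn [5.634e+01 2.850e+00 4.000e-02]  after turn [5.634e+01 2.840e+00 4.000e-02]
```

```bash

python3 -m jog '[[4.7,0.23,0,0,0,0,100],[4.7,0.23,0,0,0,0,100],[4.7,0.23,0,0,0,0,100],[4.7,0.23,0,0,0,0,100],[4.7,0.23,0,0,0,0,100],[4.7,0.23,0,0,0,0,100],[4.7,0.23,0,0,0,0,100],[4.7,0.23,0,0,0,0,100]]'
python3 -m jog '[[4.5,0.23,0,0,0,0,100],[4.5,0.23,0,0,0,0,100],[4.5,0.23,0,0,0,0,100],[3,0.23,0,0,0,0,100],[0,0,0,0,0,0,100],[0,0,0,0,0,0,100]]'
python3 mv.py 508.5 338.7 205 1.212
```

```text
clock: 2.4
eef_pos: [433.2, 167.2, 205.3]
eef_rot: [-3.142, 0.0, 1.213]
wrist_force: [0.6, -2.1, 0.8]
finger_gap: 93.7
clock: 3.0
eef_pos: [499.1, 316.4, 204.6]
eef_rot: [-3.141, 0.001, 1.214]
wrist_force: [0.6, -1.2, -0.3]
finger_gap: 93.7
pos [499.1 316.4 204.6] rot [-3.141e+00  1.000e-03  1.214e+00] F [ 0.6 -1.2 -0.3] gap 93.7 t 3.0
turn total [-0.001  0.001  0.002]
shift cm, before turn [ 2.42  0.1  -0.04]  after turn [ 2.42  0.1  -0.04]
```

```bash

python3 -m jog '[[2.4,0.1,4,0,0,0,100],[0,0,4,0,0,0,100],[0,0,0,0,0,0,100],[0,0,0,0,0,0,100]]'
python3 mv.py 508.5 338.7 8 1.212
python3 - <<'E'
from cell import vision; from h import *
for n in("scene","top"):
    c=vision.camera(n); np.save(f"pics/{n}1.npy",np.array(c,dtype=object),allow_pickle=True)
    if n=="scene": crop(c,120,190,320,350,4,"pics/s5.png")
    else: crop(c,130,160,260,250,6,"pics/t5.png")
E
```

```text
clock: 3.4
eef_pos: [508.9, 337.7, 126.7]
eef_rot: [-3.142, 0.0, 1.212]
wrist_force: [0.1, -0.1, 0.8]
finger_gap: 93.9
pos [508.9 337.7 126.7] rot [-3.142  0.     1.212] F [ 0.1 -0.1  0.8] gap 93.9 t 3.4
turn total [-0.  0. -0.]
shift cm, before turn [ 0.08 -0.07 11.87]  after turn [ 0.08 -0.07 11.87]
```

View pics/s5.png

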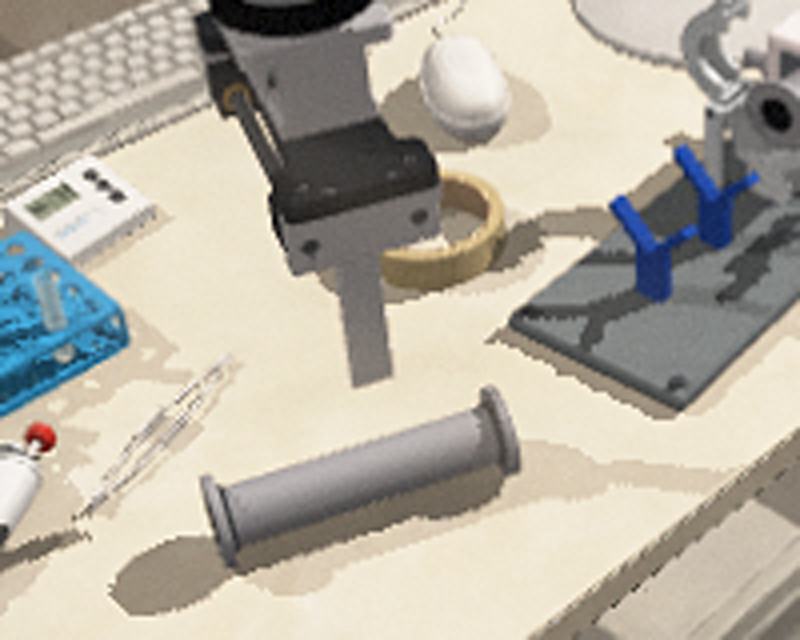

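View pics/t5.png

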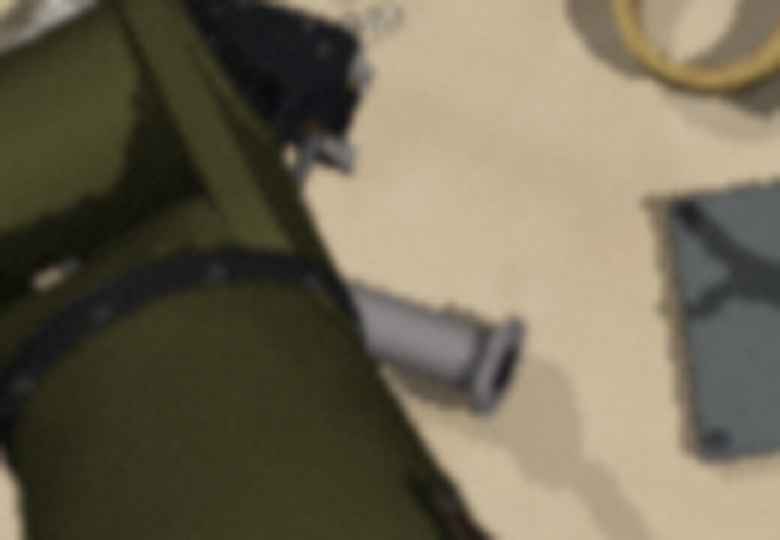

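```bash
python3 - <<'E'
from fit2 import *
j=np.array([.936,-.353,0]);C=np.array([508.9,337.7,126.7]); k=np.array([.353,.936,0])
for a in(-1,1):
  for o in (47,59):
    for b in(-8,8): print(a,o,b,((proj(s,C+j*a*o+k*b)[0]-[120,190])*4).round(0))
E
```

```text
-1 47 -8 [384. 372.]
-1 47 8 [352. 381.]
-1 59 -8 [392. 387.]
-1 59 8 [359. 397.]
1 47 -8 [329. 261.]
1 47 8 [299. 270.]
1 59 -8 [323. 248.]
1 59 8 [293. 257.]
```

The fingers straddle the spool: the near finger's tip is at about (212,286) in the full image, within 2 px of prediction. Now I'll descend and grip.

```bash

python3 -m jog '[[0.08,-0.05,4,0,0,0,100],[0,0,4,0,0,0,100],[0,0,2.5,0,0,0,100],[0,0,1.3,0,0,0,100],[0,0,0,0,0,0,100],[0,0,0,0,0,0,100]]'
python3 -m jog '[[0,0,0,0,0,0,30],[0,0,0,0,0,0,30],[0,0,0,0,0,0,20],[0,0,0,0,0,0,20],[0,0,0,0,0,0,20],[0,0,0,0,0,0,20],[0,0,0,0,0,0,20],[0,0,0,0,0,0,20]]' 30
python3 mv.py 508.5 338.7 8 1.212
```

```text
clock: 4.1
eef_pos: [509.6, 339.9, 9.6]
eef_rot: [3.14, -0.002, 1.213]
wrist_force: [0.4, 0.6, 1.1]
finger_gap: 94.3
clock: 4.9
eef_pos: [508.5, 339.4, 7.4]
eef_rot: [-3.141, 0.0, 1.213]
wrist_force: [-0.2, 0.2, 0.3]
finger_gap: 33.1
pos [508.5 339.4   7.4] rot [-3.141  0.     1.213] F [-0.2  0.2  0.3] gap 33.1 t 4.9
turn total [-0.     0.     0.001]
shift cm, before turn [-0.07  0.02 -0.06]  after turn [-0.07  0.02 -0.06]
```

```bash

python3 -m jog '[[0,0,0,0,0,0,15],[0,0,0,0,0,0,15],[0,0,-1.5,0,0,0,15],[0,0,-3,0,0,0,15],[0,0,-4,0,0,0,15],[0,0,-4,0,0,0,15],[0,0,-1,0,0,0,15]]' 40
python3 mv.py 515.2 84.5 140 1.709
```

```text
clock: 5.6
eef_pos: [509.9, 340.2, 148.0]
eef_rot: [3.137, -0.006, 1.213]
wrist_force: [0.5, 0.2, -3.7]
finger_gap: 31.2
pos [509.9 340.2 148. ] rot [ 3.137 -0.006  1.213] F [ 0.5  0.2 -3.7] gap 31.2 t 5.6
turn total [ 0.006 -0.004 -0.496]
shift cm, before turn [-23.77   9.45   0.71]  after turn [-25.4  -3.    0.8]
```

```bash

python3 -m jog '[[0,0,0,0,0,-0.1,15],[0,0,0,0,0,-0.1,15],[0,0,0,0,0,-0.1,15],[0,0,0,0,0,-0.1,15],[0,0,0,0,0,-0.096,15],[0,0,0,0,0,0,15]]'
python3 -m jog '[[-3,-0.5,0,0,0,0,15],[-4,-0.5,0,0,0,0,15],[-4,-0.5,0,0,0,0,15],[-4,-0.5,0,0,0,0,15],[-4,-0.5,0,0,0,0,15],[-4,-0.5,0,0,0,0,15],[-2,0,0,0,0,0,15],[0,0,0,0,0,0,15]]'
python3 mv.py 515.2 84.5 140 1.709
python3 - <<'E'
from cell import vision; from h import *
for n in("scene","top"):
    c=vision.camera(n); np.save(f"pics/{n}2.npy",np.array(c,dtype=object),allow_pickle=True)
    if n=="scene": crop(c,200,120,380,290,4,"pics/s6.png")
    else: crop(c,235,150,365,245,6,"pics/t6.png")
E
```

```text
clock: 6.2
eef_pos: [508.2, 339.2, 141.6]
eef_rot: [-3.14, 0.001, 1.71]
wrist_force: [0.5, 0.2, -4.2]
finger_gap: 31.3
clock: 7.0
eef_pos: [513.2, 85.4, 142.2]
eef_rot: [-3.141, 0.0, 1.703]
wrist_force: [0.3, -0.6, -3.2]
finger_gap: 31.2
pos [513.2  85.4 142.2] rot [-3.141  0.     1.703] F [ 0.3 -0.6 -3.2] gap 31.2 t 7.0
turn total [-0.001  0.    -0.006]
shift cm, before turn [-0.12  0.18  0.22]  after turn [-0.12  0.18  0.22]
```

View pics/s6.png

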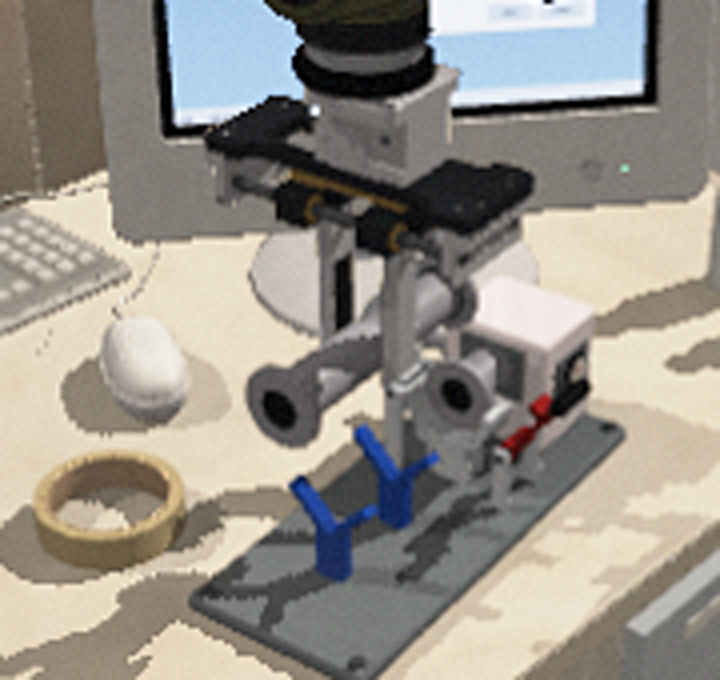

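View pics/t6.png

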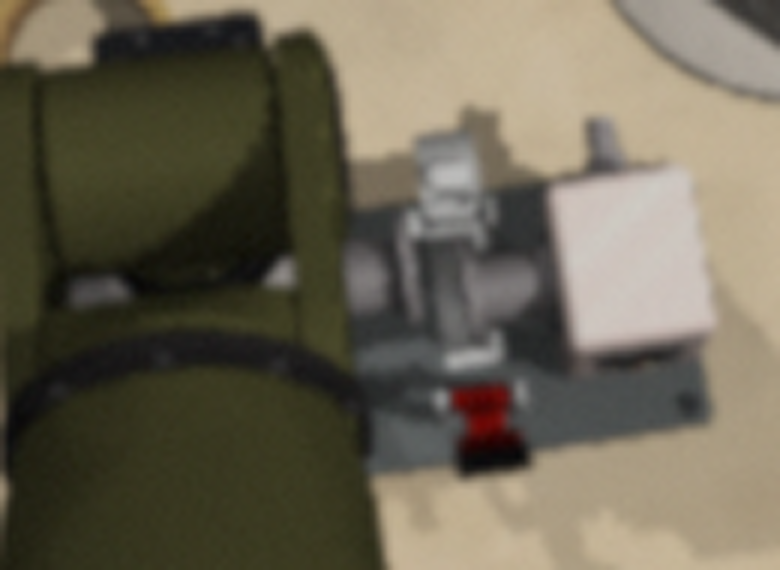

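```bash
python3 - <<'E'
from fit2 import *
cs=pert(s,r.x[16:22]); ct=pert(t,r.x[10:16])
a=.132;u=np.array([-np.sin(a),np.cos(a),0]);C=np.array([513.2,85.4,160])
print("scene near face pred",proj(cs,C+80*u),proj(s,C+80*u),"obs",(278.5/4-.5+200,405.5/4-.5+120))
print("top far flange centre pred",proj(ct,C-77*u+[0,0,0]),"obs top?")
# where along u is the obs point
for c in(cs,s):
  o,d=ray(c,269.1,220.9); 
  # at height 160
  P=o+d*(160-o[2])/d[2]; print(P, (P-C)@u,(P-C)@np.array([np.cos(a),np.sin(a),0]))
E
python3 mv.py 515.2 84.5 110 1.709
```

```text
scene near face pred [[269.64518467 223.17435738]] [[269.53787298 221.50090364]] obs (269.125, 220.875)
top far flange centre pred [[302.5321499  195.12979332]] obs top?
[509.9540653  159.38783367 160.        ] 73.7714072588657 6.520359984240802
[505.04962677 163.74441097 160.        ] 78.73559264907053 2.2319865756739223
pos [513.1  87.7 142.2] rot [-3.141 -0.     1.706] F [-0.3 -0.2 -3.4] gap 31.3 t 7.1
turn total [-0.    -0.    -0.003]
shift cm, before turn [-0.35  0.17  3.22]  after turn [-0.35  0.16  3.22]
```

```bash

python3 -m jog '[[-0.3,0.2,2,0,0,0,15],[0,0,3,0,0,0,15],[0,0,2,0,0,0,15],[0,0,0,0,0,0,15],[0,0,0,0,0,0,15]]'
python3 mv.py 515.2 84.5 56 1.709
python3 - <<'E'
from cell import vision; from h import *
for n in("scene",):
    c=vision.camera(n); np.save(f"pics/{n}3.npy",np.array(c,dtype=object),allow_pickle=True)
    crop(c,220,150,370,290,5,"pics/s7.png")
E
```

```text
clock: 7.6
eef_pos: [515.8, 85.8, 72.9]
eef_rot: [-3.142, -0.0, 1.709]
wrist_force: [1.1, -0.3, -3.3]
finger_gap: 31.6
pos [515.8  85.8  72.9] rot [-3.142 -0.     1.709] F [ 1.1 -0.3 -3.3] gap 31.6 t 7.6
turn total [-0. -0.  0.]
shift cm, before turn [-0.12 -0.07  1.69]  after turn [-0.12 -0.07  1.69]
```

View pics/s7.png

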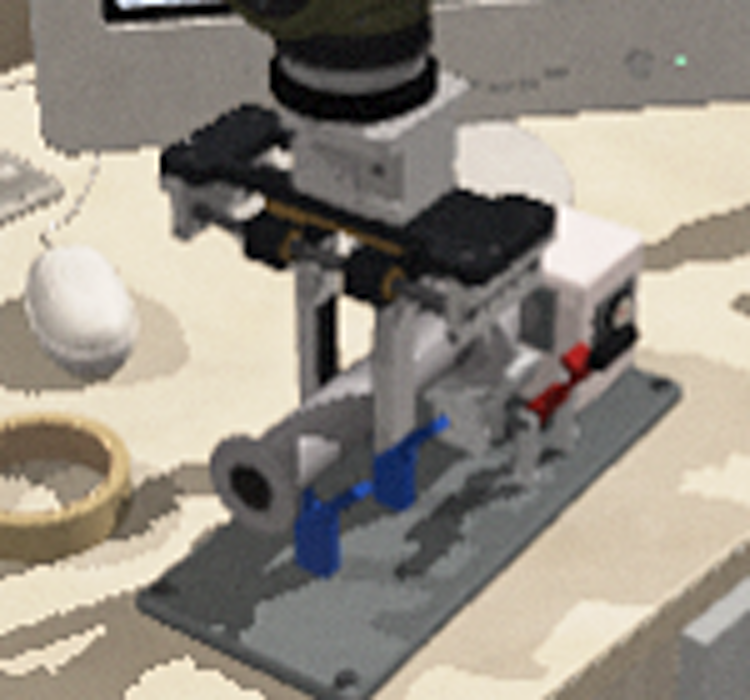

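The outer flange shows at (268,246) and the tube is above both Vs. I'll lower it slowly.

```bash

python3 -m jog '[[0,0,1,0,0,0,15],[0,0,0.4,0,0,0,15],[0,0,0,0,0,0,15],[0,0,0,0,0,0,15]]'
python3 -m jog '[[0,0,0.2,0,0,0,15],[0,0,0.2,0,0,0,15],[0,0,0,0,0,0,15]]'
```

```text
clock: 8.05
eef_pos: [515.7, 85.0, 58.6]
eef_rot: [3.142, -0.0, 1.709]
wrist_force: [0.0, 0.6, -2.5]
finger_gap: 31.0
clock: 8.35
eef_pos: [515.5, 84.9, 54.2]
eef_rot: [-3.141, -0.0, 1.709]
wrist_force: [0.6, -0.3, -3.7]
finger_gap: 31.1
```

```bash

python3 -m jog '[[0,0,0.15,0,0,0,15],[0,0,0,0,0,0,15],[0,0,0,0,0,0,15]]'
python3 -m jog '[[0,0,0.1,0,0,0,15],[0,0,0,0,0,0,15],[0,0,0,0,0,0,15]]'
python3 -m jog '[[0,0,0.1,0,0,0,15],[0,0,0,0,0,0,15],[0,0,0,0,0,0,15]]'
```

```text
clock: 8.65
eef_pos: [515.8, 85.0, 53.0]
eef_rot: [3.141, 0.0, 1.709]
wrist_force: [0.4, -0.3, -3.4]
finger_gap: 31.2
clock: 8.95
eef_pos: [516.2, 85.0, 52.4]
eef_rot: [3.14, 0.0, 1.709]
wrist_force: [2.5, -0.3, 2.6]
finger_gap: 30.7
clock: 9.25
eef_pos: [516.5, 85.1, 52.1]
eef_rot: [3.139, 0.0, 1.709]
wrist_force: [0.4, -0.3, 10.6]
finger_gap: 31.1
```

```bash

python3 -m jog '[[0,0,0,0,0,0,45],[0,0,0,0,0,0,45],[0,0,0,0,0,0,45],[0,0,0,0,0,0,45]]'
python3 - <<'E'
from cell import vision; from h import *
c=vision.camera("scene"); np.save(f"pics/scene4.npy",np.array(c,dtype=object),allow_pickle=True)
crop(c,220,150,370,290,5,"pics/s8.png")
E
python3 -m jog '[[0,0,0,0,0,0,20],[0,0,0,0,0,0,20],[0,0,0,0,0,0,20],[0,0,0,0,0,0,20],[0,0,0,0,0,0,20]]' 12
python3 mv.py 515.2 84.5 56 1.709
```

```text
clock: 9.65
eef_pos: [515.4, 85.0, 50.7]
eef_rot: [-3.141, -0.0, 1.709]
wrist_force: [0.2, 0.6, 0.2]
finger_gap: 42.3
clock: 10.2
eef_pos: [516.3, 85.0, 51.2]
eef_rot: [3.14, 0.0, 1.709]
wrist_force: [4.8, 0.7, -0.9]
finger_gap: 31.8
pos [516.3  85.   51.2] rot [3.14  0.    1.709] F [ 4.8  0.7 -0.9] gap 31.8 t 10.2
turn total [ 0.002  0.    -0.   ]
shift cm, before turn [-0.04 -0.11 -0.48]  after turn [-0.04 -0.11 -0.48]
```

View pics/s8.png

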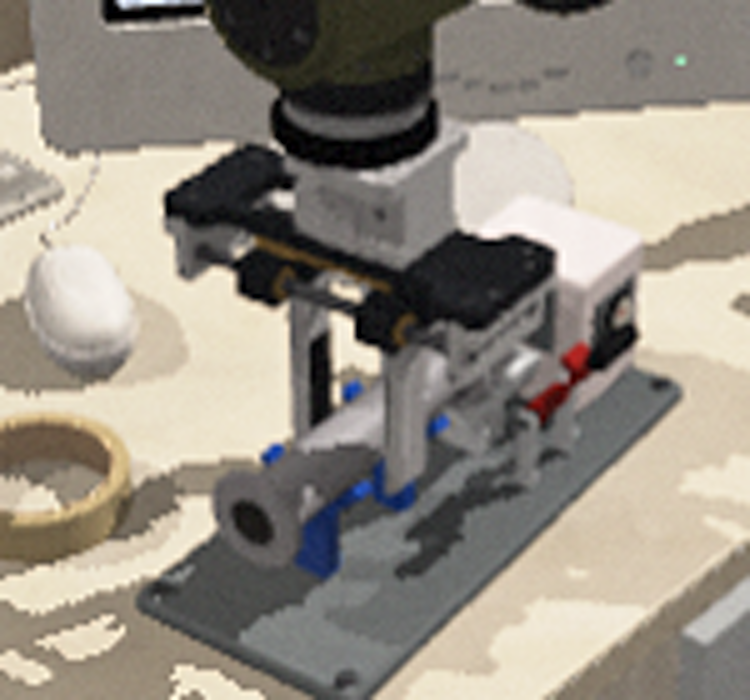

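The tube is seated in both Vs, with blue tips visible on either side. A centred grip would put the fingers into the near cradle at flush, so I'll regrip 13 mm further out.

```bash

python3 -m jog '[[0,0,0,0,0,0,45],[0,0,0,0,0,0,45],[0,0,0,0,0,0,45],[0.7,0.15,0,0,0,0,45],[0.6,0,0,0,0,0,45],[0,0,0,0,0,0,45]]'
python3 -m jog '[[0,0,0,0,0,0,20],[0,0,0,0,0,0,20],[0,0,0,0,0,0,20],[0,0,0,0,0,0,20],[0,0,0,0,0,0,20]]' 15
python3 mv.py 515.2 84.5 56 1.709
```

```text
clock: 10.8
eef_pos: [515.2, 98.9, 50.9]
eef_rot: [-3.141, -0.0, 1.71]
wrist_force: [0.4, 0.2, 0.2]
finger_gap: 42.2
clock: 11.3
eef_pos: [514.7, 98.0, 50.9]
eef_rot: [-3.14, -0.0, 1.709]
wrist_force: [-5.9, 0.1, 3.4]
finger_gap: 31.5
pos [514.7  98.   50.9] rot [-3.14  -0.     1.709] F [-5.9  0.1  3.4] gap 31.5 t 11.3
turn total [-0.002 -0.    -0.   ]
shift cm, before turn [-1.35 -0.14 -0.51]  after turn [-1.35 -0.14 -0.51]
```

```bash

python3 -m jog '[[-0.4,-0.05,0,0,0,0,20],[-0.4,0,0,0,0,0,20],[-0.4,0,0,0,0,0,20],[0,0,0,0,0,0,20],[0,0,0,0,0,0,20]]'
python3 -m jog '[[-0.2,0,0,0,0,0,20],[0,0,0,0,0,0,20],[0,0,0,0,0,0,20]]'
python3 -m jog '[[-0.2,0,0,0,0,0,20],[0,0,0,0,0,0,20],[0,0,0,0,0,0,20]]'

```

```text
clock: 11.8
eef_pos: [516.5, 85.5, 50.9]
eef_rot: [-3.141, 0.001, 1.709]
wrist_force: [-2.7, -4.8, 0.1]
finger_gap: 31.4
clock: 12.1
eef_pos: [516.7, 84.1, 50.9]
eef_rot: [-3.141, 0.0, 1.709]
wrist_force: [-4.5, 0.6, 2.3]
finger_gap: 31.7
clock: 12.4
eef_pos: [516.9, 82.2, 50.9]
eef_rot: [-3.141, -0.0, 1.709]
wrist_force: [-4.9, 1.4, 1.4]
finger_gap: 31.9
```

```bash

for i in 1 2 3; do python3 -m jog '[[-0.15,0,0,0,0,0,20],[0,0,0,0,0,0,20],[0,0,0,0,0,0,20]]' | grep -v -e rot -e gap; done

```

```text
clock: 12.7
eef_pos: [517.1, 80.8, 50.9]
wrist_force: [-5.1, 1.7, 2.4]
clock: 13.0
eef_pos: [517.3, 79.3, 50.9]
wrist_force: [-4.7, 2.4, 2.1]
clock: 13.3
eef_pos: [517.4, 78.6, 50.9]
wrist_force: [-5.8, 9.3, 1.6]
```

```bash

python3 -m jog '[[-0.15,0,0,0,0,0,20],[0,0,0,0,0,0,20],[0,0,0,0,0,0,20]]' | grep -v -e rot -e gap
python3 -m jog '[[0,0,0,0,0,0,45],[0,0,0,0,0,0,45],[0,0,0,0,0,0,45],[0,0,-2,0,0,0,60],[0,0,-4,0,0,0,60],[0,0,-4,0,0,0,60],[0,0,-4,0,0,0,60],[0,0,-1,0,0,0,60]]'
python3 - <<'E'
from cell import vision; from h import *
for n in("scene","top"):
    c=vision.camera(n); np.save(f"pics/{n}5.npy",np.array(c,dtype=object),allow_pickle=True)
    if n=="scene": crop(c,240,170,370,290,6,"pics/s9.png")
    else: crop(c,235,150,365,245,6,"pics/t9.png")
E
```

```text
clock: 13.6
eef_pos: [517.5, 77.9, 50.9]
wrist_force: [-5.6, 15.3, 1.7]
clock: 14.4
eef_pos: [519.4, 76.1, 205.5]
eef_rot: [3.135, 0.001, 1.708]
wrist_force: [-1.3, -0.3, 0.3]
finger_gap: 56.4
```

View pics/s9.png

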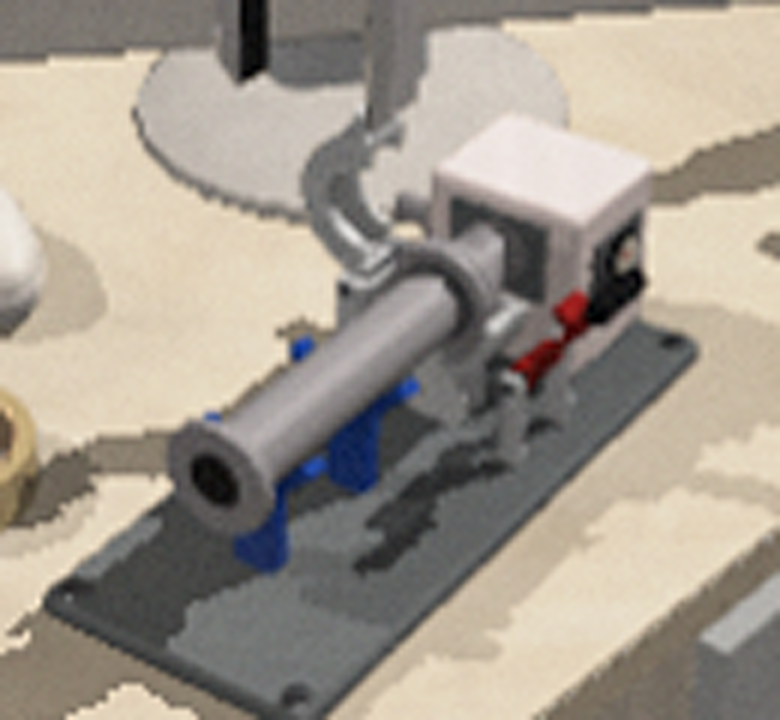

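View pics/t9.png

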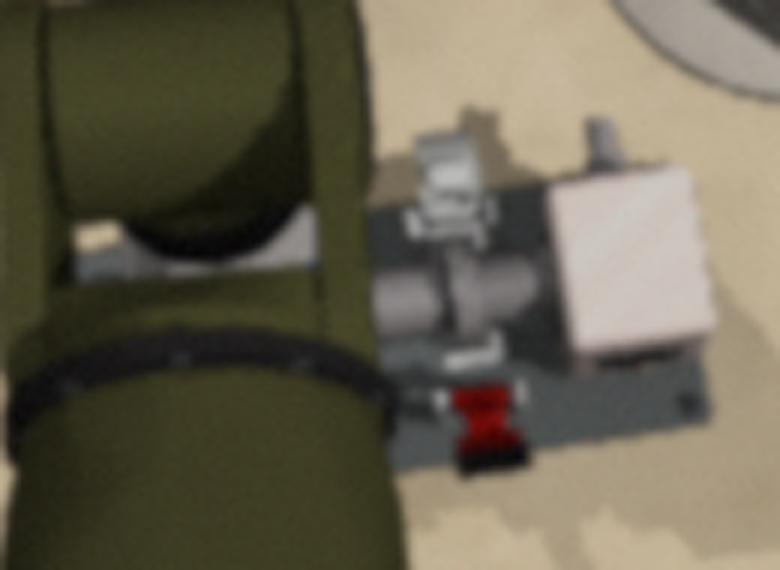

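```bash
cat > loc.py <<'E'
import numpy as np,sys
O=np.array([530,-14.5]);a=.138
def L2W(x,y): c,s=np.cos(a),np.sin(a); return O+[c*x-s*y,s*x+c*y]
def W2L(P): d=np.array(P[:2])-O; c,s=np.cos(a),np.sin(a); return np.array([c*d[0]+s*d[1],-s*d[0]+c*d[1]])
if __name__=="__main__":
    from mv import plan
    v=[float(x) for x in sys.argv[1:]]
    from cell import monitor; p=monitor.read_state()["eef_pos"]; print("local",W2L(p).round(1),p[2].round(1))
    w=L2W(v[0],v[1]); plan([w[0],w[1],v[2]],v[3] if len(v)>3 else 1.709)
E
python3 - <<'E'
from fit2 import *; from loc import *
ct=pert(t,r.x[10:16]);cs=pert(s,r.x[16:22])
for A,B in((t,s),(ct,cs)):
  for a,b in((T(447,52),S(315,45)),(T(495,366),S(515,197))):
    P,e=tri(A,a,B,b); print(P.round(1),round(e,1),W2L(P).round(1))
E
python3 loc.py 95 0 205
```

```text
[578.1 -12.2 140.6] 15.0 [48.  -4.4]
[449.7 -27.1  97.5] 2.3 [-81.3  -1.4]
[578.5 -12.9 144.9] 14.2 [48.3 -5.1]
[450.4 -27.8 101.7] 1.8 [-80.7  -2.2]
local [ 1.1 91.3] 202.2
pos [518.5  76.1 202.2] rot [3.138 0.    1.709] F [ 0.5  0.2 -0.2] gap 56.1 t 14.5
turn total [ 0.003  0.    -0.   ]
shift cm, before turn [-9.13  9.39 -0.25]  after turn [-9.13  9.39 -0.28]
```

The spool flange is flush (joint near (468,285) in the scene crop). The ring stands at about 1.6 rad and the latch leans towards the robot. Next I'll shut the fingers and go behind the ring.

```bash

python3 -m jog '[[-1.5,1.5,0,0,0,0,0],[-1.8,1.8,0,0,0,0,0],[-1.8,1.8,0,0,0,0,0],[-1.8,1.8,0,0,0,0,0],[-1.5,1.5,0,0,0,0,0],[-0.7,0.9,0,0,0,0,0],[0,0,0,0,0,0,0],[0,0,0,0,0,0,0]]' 20
python3 loc.py 92 0 125
python3 - <<'E'
from cell import vision; from h import *
for n in("scene","top"):
    c=vision.camera(n); np.save(f"pics/{n}6.npy",np.array(c,dtype=object),allow_pickle=True)
    if n=="scene": crop(c,240,100,400,260,4,"pics/s10.png")
E
```

```text
clock: 15.3
eef_pos: [621.9, -1.0, 199.3]
eef_rot: [-3.139, -0.0, 1.709]
wrist_force: [-0.3, 0.4, 0.1]
finger_gap: 0.3
local [92.9  0.7] 199.3
pos [621.9  -1.  199.3] rot [-3.139 -0.     1.709] F [-0.3  0.4  0.1] gap 0.3 t 15.3
turn total [-0.002 -0.    -0.   ]
shift cm, before turn [-0.08 -0.07  7.43]  after turn [-0.07 -0.09  7.43]
```

View pics/s10.png

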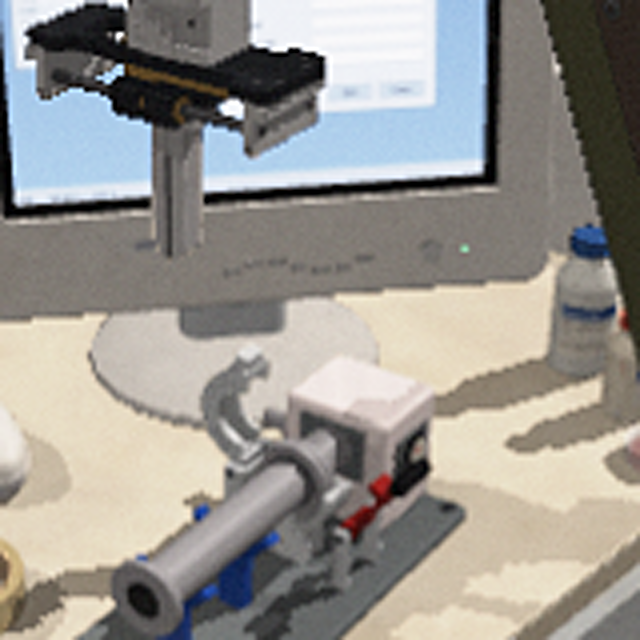

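```bash

python3 -m jog '[[0,0,2.5,0,0,0,0],[0,0,2.5,0,0,0,0],[0,0,1.7,0,0,0,0],[0,0,0.5,0,0,0,0],[0,0,0,0,0,0,0]]'
python3 -m jog '[[0,-0.5,0,0,0,0,0],[0,-0.8,0,0,0,0,0],[0,-0.8,0,0,0,0,0],[0,0,0,0,0,0,0]]'
python3 loc.py 92 0 125
python3 - <<'E'
from cell import vision; from h import *
for n in("scene","top"):
    c=vision.camera(n); np.save(f"pics/{n}7.npy",np.array(c,dtype=object),allow_pickle=True)
    if n=="scene": crop(c,260,140,370,250,6,"pics/s11.png")
E
```

```text
clock: 15.9
eef_pos: [622.2, -0.8, 128.8]
eef_rot: [-3.141, -0.0, 1.709]
wrist_force: [-0.5, -0.1, 0.4]
finger_gap: 0.5
clock: 16.3
eef_pos: [600.9, -4.2, 129.6]
eef_rot: [3.141, 0.0, 1.709]
wrist_force: [-0.7, 0.1, 0.2]
finger_gap: 0.9
local [71.6  0.5] 129.6
pos [600.9  -4.2 129.6] rot [3.141 0.    1.709] F [-0.7  0.1  0.2] gap 0.9 t 16.3
turn total [ 0.  0. -0.]
shift cm, before turn [-0.04  2.04  0.46]  after turn [-0.05  2.04  0.46]
```

View pics/s11.png

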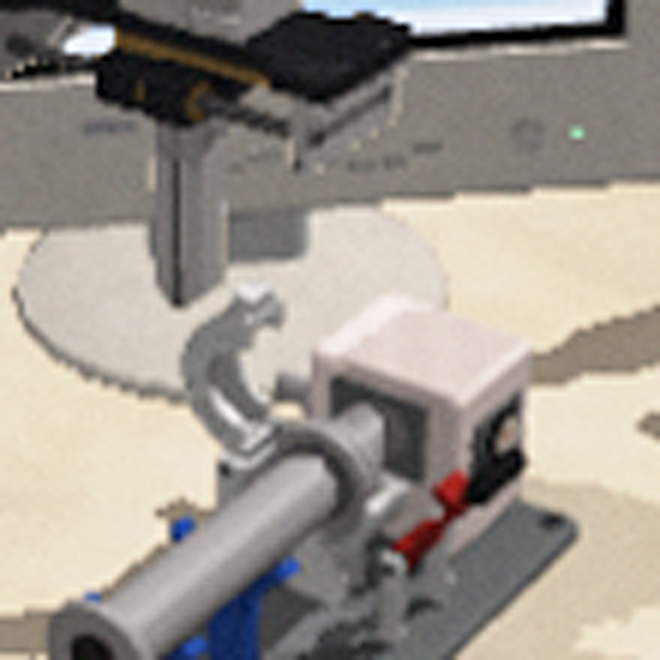

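```bash

python3 -m jog '[[0,-0.8,0,0,0,0,0],[0,-0.8,0,0,0,0,0],[0,-0.8,0,0,0,0,0],[0,-0.8,0,0,0,0,0],[0,0,0,0,0,0,0]]'
python3 -m jog '[[0,-0.8,0,0,0,0,0],[0,-0.8,0,0,0,0,0],[0,0,0,0,0,0,0]]'
python3 loc.py 0 0 125
python3 - <<'E'
from cell import vision; from h import *
for n in("scene","top"):
    c=vision.camera(n); np.save(f"pics/{n}8.npy",np.array(c,dtype=object),allow_pickle=True)
    if n=="scene": crop(c,260,140,370,250,6,"pics/s12.png")
E
```

```text
clock: 16.9
eef_pos: [571.2, -8.4, 132.5]
eef_rot: [3.135, 0.001, 1.709]
wrist_force: [-1.2, 1.9, 23.1]
finger_gap: 0.3
clock: 17.2
eef_pos: [553.9, -10.7, 131.0]
eef_rot: [3.139, 0.0, 1.709]
wrist_force: [-7.3, 0.5, 18.2]
finger_gap: 0.4
local [24.2  0.5] 131.0
pos [553.9 -10.7 131. ] rot [3.139 0.    1.709] F [-7.3  0.5 18.2] gap 0.4 t 17.2
turn total [ 0.003  0.    -0.   ]
shift cm, before turn [-0.05 -2.43  0.6 ]  after turn [-0.05 -2.42  0.6 ]
```

View pics/s12.png

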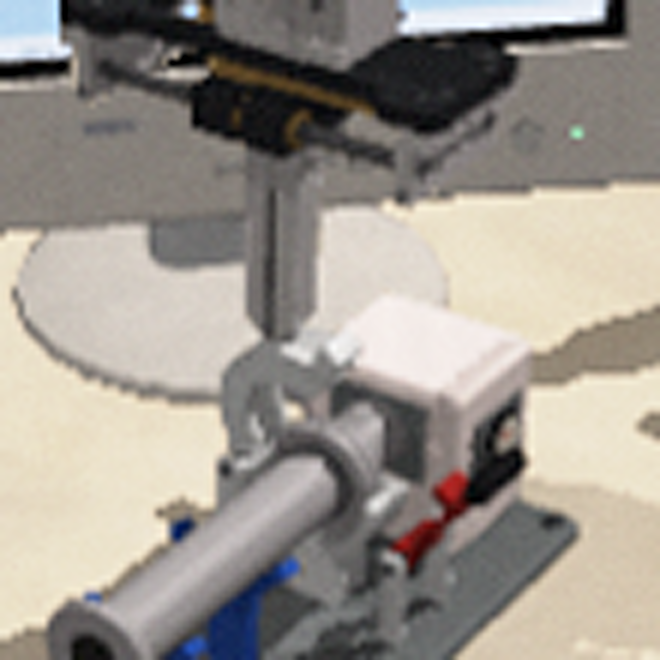

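Pushed from behind, the ring now leans forward at about 0.9 rad. I'll lift, move over the nose and press it down.

```bash

python3 -m jog '[[0,0.3,-1,0,0,0,0],[0,0,-1.5,0,0,0,0],[0,-1.5,-0.5,0,0,0,0],[0,-1.5,0,0,0,0,0],[0,-1.5,0,0,0,0,0],[0,-0.8,0,0,0,0,0],[0,0,0,0,0,0,0]]'
python3 loc.py -30 0 125
python3 - <<'E'
from cell import vision; from h import *
for n in("scene","top"):
    c=vision.camera(n); np.save(f"pics/{n}9.npy",np.array(c,dtype=object),allow_pickle=True)
    if n=="scene": crop(c,260,140,370,250,6,"pics/s13.png")
E
```

```text
clock: 18.0
eef_pos: [504.2, -17.6, 159.3]
eef_rot: [3.141, 0.0, 1.709]
wrist_force: [0.8, 0.0, 0.1]
finger_gap: 0.6
local [-26.    0.5] 159.3
pos [504.2 -17.6 159.3] rot [3.141 0.    1.709] F [0.8 0.  0.1] gap 0.6 t 18.0
turn total [ 0.  0. -0.]
shift cm, before turn [-0.05 -0.4   3.43]  after turn [-0.05 -0.4   3.43]
```

View pics/s13.png

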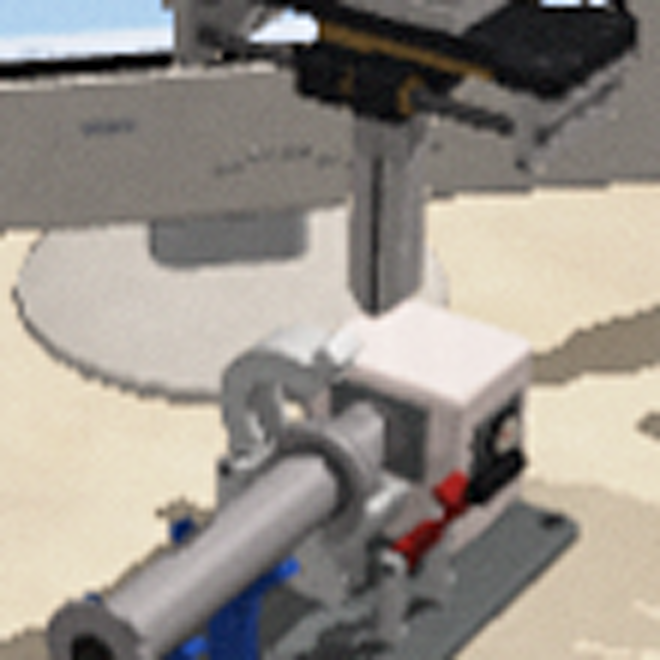

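```bash
python3 - <<'E'
from fit2 import *; from loc import *
cs=pert(s,r.x[16:22])
for th in (.6,.7,.8,.9,1.0):
    x=36-73.5*np.cos(th)+14*np.sin(th); z=70+73.5*np.sin(th)+14*np.cos(th)
    q=[]
    for y in(-10,10): 
        w=L2W(x,y); q.append(((proj(cs,[w[0],w[1],z])[0]-[260,140]+.5)*6-.5).round(0).tolist())
    print(th,round(x,1),round(z,1),q)
E
```

```text
0.6 -16.8 123.1 [[376.0, 376.0], [350.0, 397.0]]
0.7 -11.2 128.1 [[365.0, 362.0], [339.0, 382.0]]
0.8 -5.2 132.5 [[353.0, 348.0], [327.0, 369.0]]
0.9 1.3 136.3 [[341.0, 336.0], [314.0, 356.0]]
1.0 8.1 139.4 [[327.0, 325.0], [300.0, 345.0]]
```

```bash

python3 -m jog '[[0,1.2,0,0,0,0,0],[0,0,2,0,0,0,0],[0,0,0.5,0,0,0,0],[0,-0.7,0.9,0,0,0,0],[0,-0.7,0.9,0,0,0,0],[0,-0.5,0.7,0,0,0,0],[0,-0.4,0.6,0,0,0,0],[0,0,0,0,0,0,0]]'
python3 loc.py -42 0 92
python3 - <<'E'
from cell import vision; from h import *
for n in("scene","top"):
    c=vision.camera(n); np.save(f"pics/{n}10.npy",np.array(c,dtype=object),allow_pickle=True)
    if n=="scene": crop(c,260,140,370,250,6,"pics/s14.png")
E
```

```text
clock: 18.9
eef_pos: [488.0, -19.6, 101.6]
eef_rot: [-3.126, -0.001, 1.709]
wrist_force: [-41.0, -8.3, 19.0]
finger_gap: 0.2
local [-42.3   0.7] 101.6
pos [488.  -19.6 101.6] rot [-3.126e+00 -1.000e-03  1.709e+00] F [-41.   -8.3  19. ] gap 0.2 t 18.9
turn total [-0.015 -0.001  0.   ]
shift cm, before turn [-0.08  0.05  0.95]  after turn [-0.07  0.03  0.96]
```

View pics/s14.png

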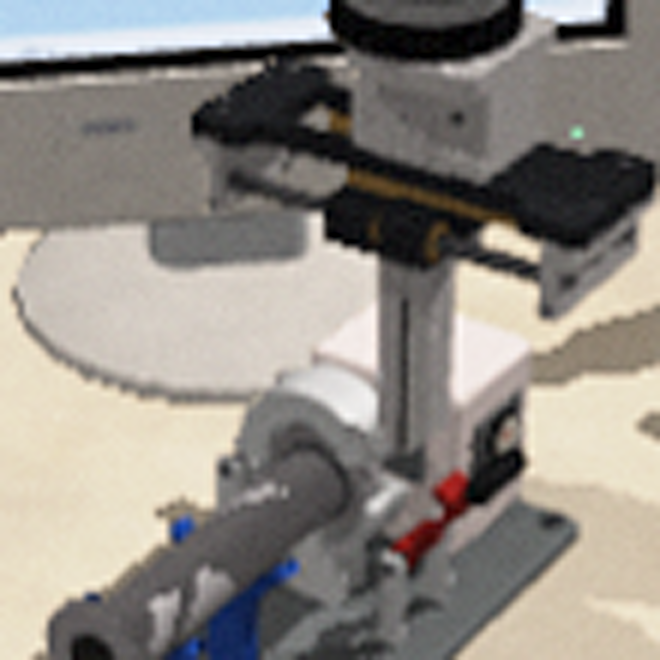

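```bash

python3 -m jog '[[0,0,-0.5,0,0,0,0],[0,-0.3,-2,0,0,0,0],[0,0,-2.5,0,0,0,0],[0,0,0,0,0,0,0]]'
python3 loc.py -42 0 92
python3 - <<'E'
from cell import vision; from h import *
for n in("scene","top"):
    c=vision.camera(n); np.save(f"pics/{n}11.npy",np.array(c,dtype=object),allow_pickle=True)
    if n=="scene": crop(c,260,140,370,250,6,"pics/s15.png")
E
```

```text
clock: 19.4
eef_pos: [492.2, -19.5, 155.9]
eef_rot: [3.137, 0.001, 1.709]
wrist_force: [1.4, 0.5, 0.0]
finger_gap: 0.5
local [-38.1   0.2] 155.9
pos [492.2 -19.5 155.9] rot [3.137e+00 1.000e-03 1.709e+00] F [1.4 0.5 0. ] gap 0.5 t 19.4
turn total [ 0.004  0.001 -0.   ]
shift cm, before turn [-0.01 -0.42  6.39]  after turn [-0.02 -0.39  6.39]
```

View pics/s15.png

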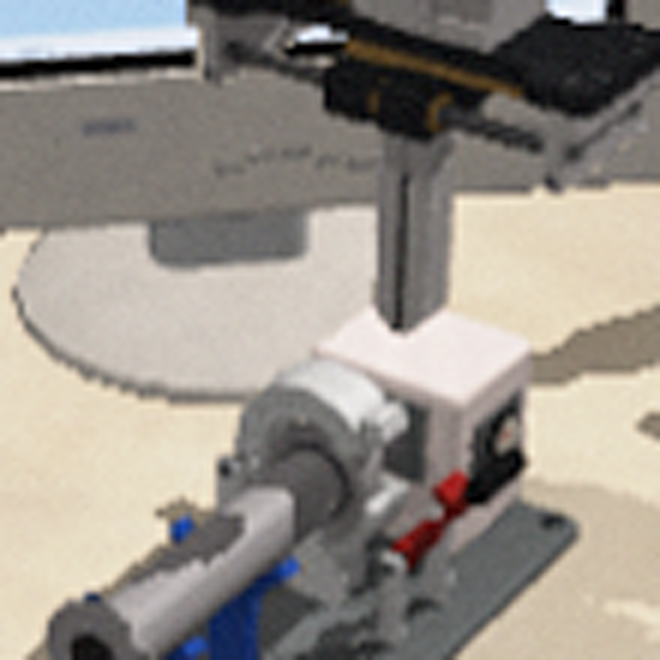

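```bash

python3 -m jog '[[0,0.5,0,0,0,0,0],[0,0,2,0,0,0,0],[0,0,2,0,0,0,0],[0,0,0.5,0,0,0,0],[0,0,0.4,0,0,0,0],[0,0,0,0,0,0,0]]'
python3 loc.py -33 0 97
python3 -m jog '[[0,0,0.3,0,0,0,0],[0,0,0.3,0,0,0,0],[0,0,0,0,0,0,0]]'
python3 loc.py -33 0 97
```

```text
clock: 20.1
eef_pos: [495.9, -18.7, 103.8]
eef_rot: [-3.141, -0.0, 1.709]
wrist_force: [-0.5, 0.4, 0.1]
finger_gap: 0.6
local [-34.4   0.5] 103.8
pos [495.9 -18.7 103.8] rot [-3.141 -0.     1.709] F [-0.5  0.4  0.1] gap 0.6 t 20.1
turn total [-0. -0. -0.]
shift cm, before turn [-0.05  0.14  0.68]  after turn [-0.05  0.14  0.68]
clock: 20.4
eef_pos: [495.8, -18.7, 97.9]
eef_rot: [3.141, 0.0, 1.709]
wrist_force: [0.3, 0.3, -0.0]
finger_gap: 0.6
local [-34.5   0.5] 97.9
pos [495.8 -18.7  97.9] rot [3.141 0.    1.709] F [ 0.3  0.3 -0. ] gap 0.6 t 20.4
turn total [ 0.  0. -0.]
shift cm, before turn [-0.05  0.15  0.09]  after turn [-0.05  0.15  0.09]
```

```bash

for i in 1 2 3; do python3 -m jog '[[0,0,0.3,0,0,0,0],[0,0,0,0,0,0,0],[0,0,0,0,0,0,0]]' | grep -v -e rot -e gap; done
```

```text
clock: 20.7
eef_pos: [495.7, -18.7, 94.9]
wrist_force: [0.0, -0.7, -0.8]
clock: 21.0
eef_pos: [495.7, -18.7, 91.9]
wrist_force: [0.3, -0.5, 0.2]
clock: 21.3
eef_pos: [495.7, -18.7, 88.8]
wrist_force: [0.1, -0.1, -0.3]
```

```bash

python3 - <<'E'
from cell import vision; from h import *
for n in("scene","top"):
    c=vision.camera(n); np.save(f"pics/{n}12.npy",np.array(c,dtype=object),allow_pickle=True)
    if n=="scene": crop(c,270,150,360,240,8,"pics/s16.png")
    else: crop(c,270,150,350,220,8,"pics/t16.png")
E
```

```text
(no output)
```

View pics/s16.png

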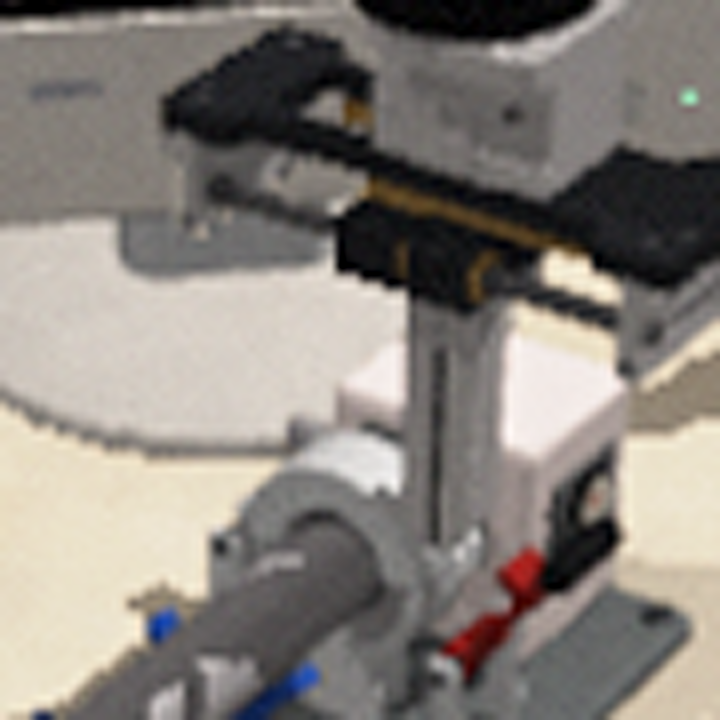

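View pics/t16.png

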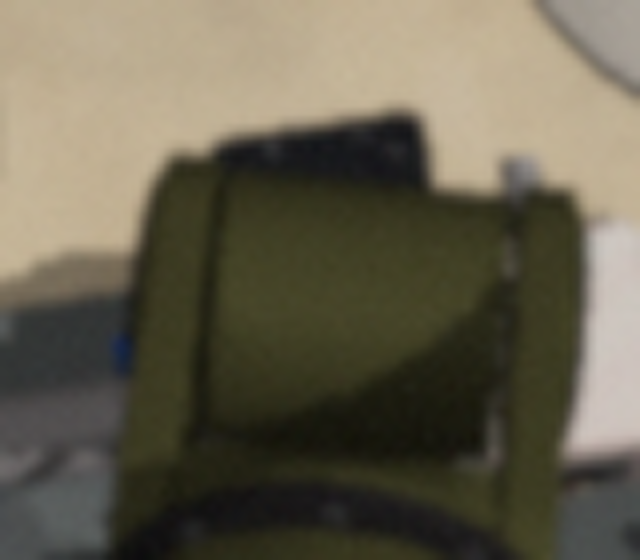

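```bash

for i in 1 2 3; do python3 -m jog '[[0,0,0.2,0,0,0,0],[0,0,0,0,0,0,0],[0,0,0,0,0,0,0]]' | grep -v -e rot -e gap; done
```

```text
clock: 21.7
eef_pos: [495.3, -18.8, 86.7]
wrist_force: [-4.7, -1.8, 1.2]
clock: 22.0
eef_pos: [495.0, -18.8, 85.4]
wrist_force: [-13.1, -2.3, 12.8]
clock: 22.3
eef_pos: [495.1, -18.9, 85.0]
wrist_force: [-24.3, -0.6, 35.1]
```

```bash

python3 -m jog '[[0,0,-0.6,0,0,0,0],[0,0,-0.6,0,0,0,0],[0,-0.5,0,0,0,0,0],[0,0,0.7,0,0,0,0],[0,0,0,0,0,0,0]]'
for i in 1 2 3 ; do python3 -m jog '[[0,0,0.2,0,0,0,0],[0,0,0,0,0,0,0],[0,0,0,0,0,0,0]]' | grep -v -e rot -e gap; done
```

```text
clock: 22.8
eef_pos: [490.2, -19.4, 86.7]
eef_rot: [-3.14, -0.0, 1.709]
wrist_force: [-0.5, 0.6, 0.2]
finger_gap: 0.6
clock: 23.1
eef_pos: [490.8, -19.4, 85.8]
wrist_force: [-0.2, 0.1, -0.8]
clock: 23.4
eef_pos: [491.0, -19.4, 84.2]
wrist_force: [-0.3, 0.5, 3.2]
clock: 23.7
eef_pos: [491.1, -19.5, 83.6]
wrist_force: [-9.9, -0.2, 25.9]
```

```bash

python3 -m jog '[[0,0,0.2,0,0,0,0],[0,0,0,0,0,0,0],[0,0,0,0,0,0,0]]'
python3 -m jog '[[0,0,-0.5,0,0,0,0],[0,0,-2,0,0,0,0],[0,0,-4,0,0,0,0],[0,0,-4,0,0,0,0],[0,0,0,0,0,0,0]]'
python3 loc.py -125 0 180
python3 - <<'E'
from cell import vision; from h import *
for n in("scene","top"):
    c=vision.camera(n); np.save(f"pics/{n}13.npy",np.array(c,dtype=object),allow_pickle=True)
    if n=="scene": crop(c,270,150,360,240,8,"pics/s17.png")
E
```

```text
clock: 24.0
eef_pos: [491.2, -19.6, 83.0]
eef_rot: [3.14, 0.001, 1.709]
wrist_force: [-19.7, 1.5, 44.3]
finger_gap: 0.5
clock: 24.5
eef_pos: [492.6, -19.6, 189.7]
eef_rot: [3.134, 0.002, 1.709]
wrist_force: [-0.6, -0.6, -0.2]
finger_gap: 0.6
local [-37.7   0.1] 189.7
pos [492.6 -19.6 189.7] rot [3.134e+00 2.000e-03 1.709e+00] F [-0.6 -0.6 -0.2] gap 0.6 t 24.5
turn total [ 0.008  0.002 -0.   ]
shift cm, before turn [-0.01 -8.74  0.9 ]  after turn [-0.01 -8.73  0.97]
```

View pics/s17.png

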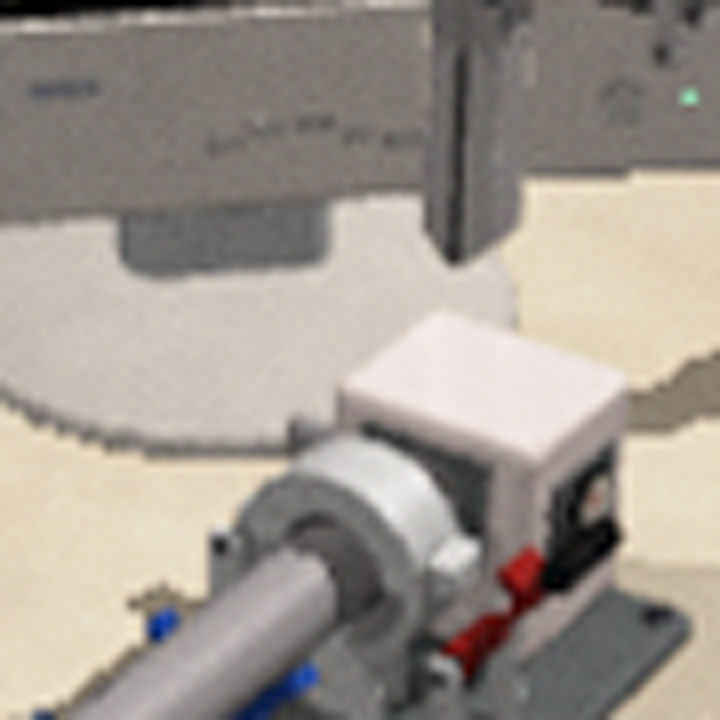

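The ring is shut, with the nose surface at 84 mm and rigid. Next I'll go in front of the latch.

```bash

python3 -m jog '[[0,-3,0,0,0,0,0],[0,-3,0,0,0,0,0],[0,-2.7,0,0,0,0,0],[0,0,3,0,0,0,0],[0,0,4,0,0,0,0],[0,0,3,0,0,0,0],[0,0,0.6,0,0,0,0],[0,0,0,0,0,0,0]]'
python3 loc.py -100 0 83
python3 - <<'E'
from cell import vision; from h import *
for n in("scene","top"):
    c=vision.camera(n); np.save(f"pics/{n}14.npy",np.array(c,dtype=object),allow_pickle=True)
    if n=="scene": crop(c,270,150,370,250,7,"pics/s18.png")
E
```

```text
clock: 25.4
eef_pos: [403.9, -31.3, 78.1]
eef_rot: [-3.139, -0.001, 1.709]
wrist_force: [0.4, -0.1, 0.0]
finger_gap: 0.2
local [-127.2    0.7] 78.1
pos [403.9 -31.3  78.1] rot [-3.139e+00 -1.000e-03  1.709e+00] F [ 0.4 -0.1  0. ] gap 0.2 t 25.4
turn total [-0.003 -0.001 -0.   ]
shift cm, before turn [-0.07  2.72 -0.5 ]  after turn [-0.07  2.72 -0.49]
```

View pics/s18.png

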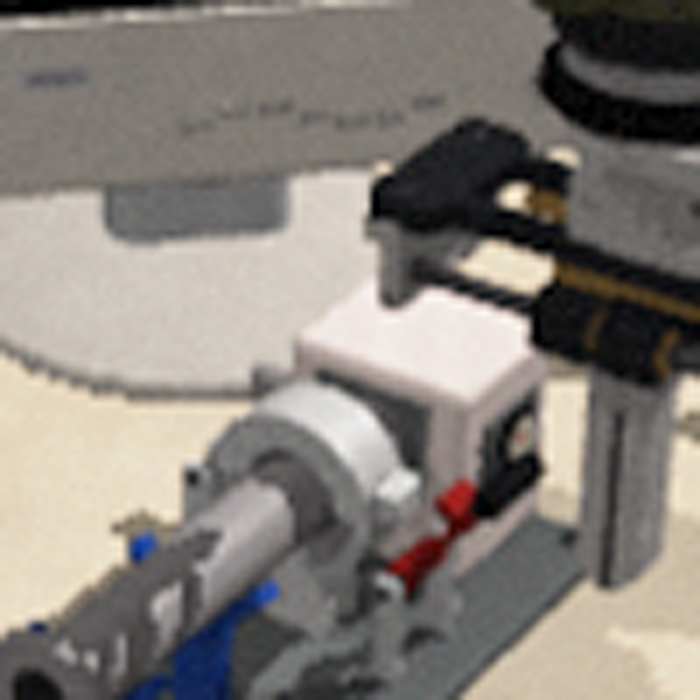

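```bash

python3 -m jog '[[0,1,-0.2,0,0,0,0],[0,1,0,0,0,0,0],[0,0.5,0,0,0,0,0],[0,0,0,0,0,0,0]]'
python3 -m jog '[[0,0.6,-0.1,0,0,0,0],[0,0.6,-0.1,0,0,0,0],[0,0,0,0,0,0,0]]'
python3 -m jog '[[0,0.6,-0.15,0,0,0,0],[0,0.6,-0.15,0,0,0,0],[0,0,0,0,0,0,0]]'
python3 loc.py -65 0 88
```

```text
clock: 25.9
eef_pos: [430.1, -27.8, 81.1]
eef_rot: [3.141, 0.0, 1.709]
wrist_force: [-0.4, 0.7, 0.5]
finger_gap: 0.1
clock: 26.2
eef_pos: [442.0, -26.3, 83.1]
eef_rot: [3.141, 0.0, 1.709]
wrist_force: [0.2, -1.6, -0.8]
finger_gap: 0.2
clock: 26.5
eef_pos: [454.0, -24.6, 86.2]
eef_rot: [3.141, 0.0, 1.709]
wrist_force: [-0.7, -0.3, -0.0]
finger_gap: 0.3
local [-76.6   0.4] 86.2
pos [454.  -24.6  86.2] rot [3.141 0.    1.709] F [-0.7 -0.3 -0. ] gap 0.3 t 26.5
turn total [ 0.001  0.    -0.   ]
shift cm, before turn [-0.04  1.16 -0.18]  after turn [-0.04  1.16 -0.18]
```

```bash

python3 - <<'E'
from cell import vision; from h import *
for n in("scene",):
    c=vision.camera(n); np.save(f"pics/{n}15.npy",np.array(c,dtype=object),allow_pickle=True)
    if n=="scene": crop(c,270,150,370,250,7,"pics/s19.png")
E
```

```text
(no output)
```

View pics/s19.png

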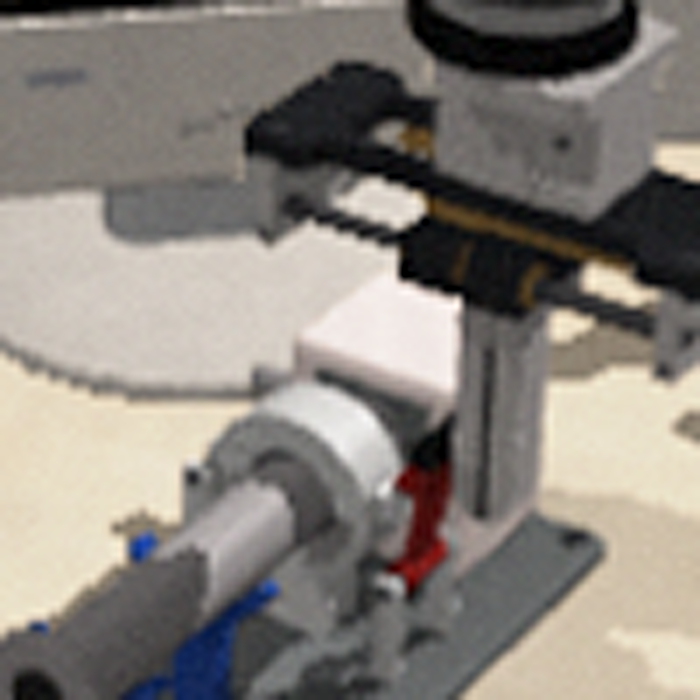

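The latch is swinging up well, with its roller at (440,440) against the fingers. I'll keep pushing gently to the stop.

```bash

python3 -m jog '[[0,0.4,-0.1,0,0,0,0],[0,0.4,0,0,0,0,0],[0,0,0,0,0,0,0]]'
for i in 1 2 3 4; do python3 -m jog '[[0,0.2,0,0,0,0,0],[0,0,0,0,0,0,0],[0,0,0,0,0,0,0]]' | grep -v -e rot -e gap; done; python3 loc.py -65 0 88
```

```text
clock: 26.85
eef_pos: [461.5, -23.5, 87.0]
eef_rot: [3.141, 0.0, 1.709]
wrist_force: [-0.4, 0.8, 0.1]
finger_gap: 0.2
clock: 27.15
eef_pos: [463.1, -23.3, 86.9]
wrist_force: [0.8, 0.2, 0.5]
clock: 27.45
eef_pos: [465.1, -23.0, 87.0]
wrist_force: [1.1, -0.5, 0.3]
clock: 27.75
eef_pos: [465.8, -22.8, 86.5]
wrist_force: [-8.7, -0.9, 2.3]
clock: 28.05
eef_pos: [466.3, -22.6, 86.0]
wrist_force: [-19.3, -2.5, 6.1]
local [-64.2   0.8] 86.0
pos [466.3 -22.6  86. ] rot [-3.134e+00 -1.000e-03  1.709e+00] F [-19.3  -2.5   6.1] gap 0.7 t 28.05
turn total [-0.007 -0.001 -0.   ]
shift cm, before turn [-0.08 -0.08 -0.2 ]  after turn [-0.08 -0.08 -0.2 ]
```

```bash

python3 -m jog '[[0,-0.5,0,0,0,0,0],[0,-2,0,0,0,0,0],[0,-4,0,0,0,0,0],[0,-2,-2,0,0,0,0],[0,0,-4,0,0,0,0],[-3,0,-4,0,0,0,0],[-4,0,-3,0,0,0,0],[-4,0,0,0,0,0,0]]'
python3 -m jog '[[-4,0,0,0,0,0,0],[-4,0,0,0,0,0,0],[-4,0,0,0,0,0,0],[-2,0,0,0,0,0,0],[0,0,0,0,0,0,0]]'
python3 - <<'E'
from cell import vision; from h import *
for n in("scene","top"):
    c=vision.camera(n); np.save(f"pics/{n}16.npy",np.array(c,dtype=object),allow_pickle=True)
    cv2.imwrite(f"pics/{n}16.png",c["color"])
    if n=="scene": crop(c,260,160,360,260,7,"pics/s20.png")
    else: crop(c,235,165,365,245,6,"pics/t20.png")
E
```

```text
clock: 28.85
eef_pos: [401.5, -145.0, 221.3]
eef_rot: [3.135, 0.004, 1.71]
wrist_force: [0.4, 0.4, -0.2]
finger_gap: 0.4
clock: 29.35
eef_pos: [419.1, -283.7, 216.5]
eef_rot: [-3.141, -0.0, 1.706]
wrist_force: [0.1, 0.6, 0.0]
finger_gap: 0.7
```

View pics/s20.png

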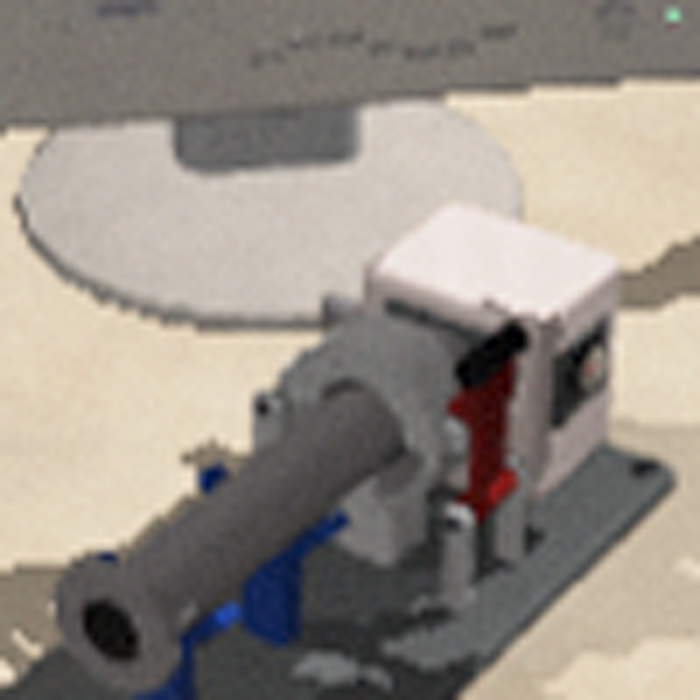

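View pics/t20.png

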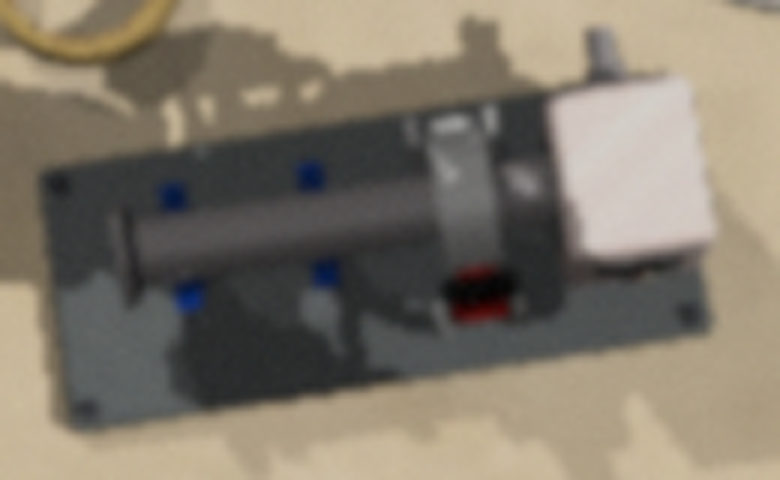

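View pics/scene16.png

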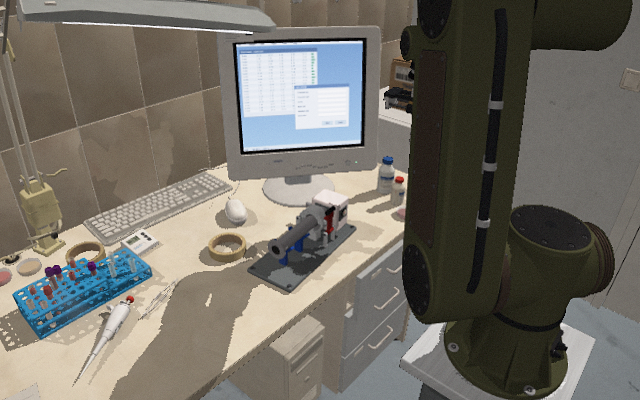

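```bash
python3 - <<'E'
from fit2 import *; from loc import *
cs=pert(s,r.x[16:22]);ct=pert(t,r.x[10:16])
for th in(0,.1,.2):
    w=L2W(-47-60*np.sin(th),0); P=[w[0],w[1],52+60*np.cos(th)]
    print(th,((proj(ct,P)[0]-[235,165]+.5)*6).round(0),((proj(cs,P)[0]-[260,160]+.5)*7).round(0),((proj(s,P)[0]-[260,160]+.5)*7).round(0))
from cell import monitor; print(monitor.read_state()["wrist_force"],monitor.read_state()["clock"])
E
```

```text
0 [480. 291.] [495. 364.] [495. 352.]
0.1 [482. 305.] [510. 370.] [509. 358.]
0.2 [484. 318.] [524. 377.] [523. 366.]
[ 0.61852172 -0.26441688 -0.35259514] 29.45
```

The observed roller position, (480,292) in the top crop and (492,355) in the scene crop, matches the upright angle of 0. I'll hand in.

```bash
python3 -c "
from cell import order; print(order.sign_off())"
```

```text
the job is handed in; nothing more can be done
None
```

The spool is in the cradles with its flange against the port, the clamp ring is shut and the latch stands upright over its nose. I handed the job in at about 29.5 s; no verdict was reported.

**What I did:** I gripped the spool, laid it in the two V cradles and slid it about 20 mm until it met the port flange at about 15 N. I pushed the ring over from behind, pressed it shut, then pushed the latch up to its stop.

**Last checks:**
- **Ring:** its nose sat rigid at 83 to 84 mm under 44 N, against the 84 mm given for shut.
- **Latch:** the roller sat within a pixel or so of the upright position in the top image. It also agreed in the scene image with that camera's calibration as given.
- **Bench and arm:** both bottles were still standing in the last pictures and the arm was clear of everything, with no force at the wrist.

**What disagreed or went wrong:**
- **First press on the ring:** the fingers slipped off the front of the nose, with about 41 N sideways on the fingertips. I lifted and pressed again, and that closed it.
- **Camera calibration:** my fit and the scene camera's own calibration differed by about 1.5 pixels, roughly 2 to 3 mm. I relied on contact forces for the final fits.

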